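# Load a mould insert and wind the star-wheel clamp tight

## Task

Set the blue-banded aluminium insert down upright on the bed of the green clamping fixture, midway along the jaws, without dropping it, and let go. Then close the jaw by pushing the spokes of the star wheel round clockwise (seen from above), one spoke after another - not by the hub and not by shoving the jaw - until the insert is nipped firmly against the stop's brass pad, and stop there: never push the wheel harder than 25 N. Leave the other things on the bench where they are.

Things in the scene. Friction and masses are not known exactly. Their poses are not given: they have to be found in the camera images.
- fixture: Green steel clamping fixture bolted to the bench, 110 x 340 x 30 mm base plate (its y runs from -200 to +140 mm); origin on the bench, z up. The flat top of the plate, z = 30 mm, is the bed. Its y axis is the clamping direction, from wheel through jaw to stop. A gear housing 85 x 85 mm, top at z = 85 mm, stands at y = -150 mm and carries the star wheel.
- wheel: Star wheel on a vertical axis at fixture (0, -150, 130) mm. Origin on the axis at spoke height, z up, x along one spoke. Black hub of radius 26 mm (z -17 to +20), five level steel spokes 72 degrees apart, 10 mm thick, red 18 mm balls at their ends, centred 90 mm from the axis. Only the housing lies below, so closed fingers fit down between two spokes. Clockwise from above closes the jaw 10 mm per rad.
- spoke_ball (a point): Centre of the red ball on one of the spokes, 90 mm from the wheel's axis. 1.6 to 3.7 rad of turning are needed. The wheel turns against 0.45 N m of friction (6.5 N pushed at 70 mm from the axis) and does not run back below 45 N of clamping force. At the nip the push rises steeply: 11 to 16 N at 70 mm nips firmly, under 9 N is slack, over 25 N is too much.
- jaw: Sliding steel jaw, 70 mm wide (x), 25 mm thick (y), top 39 mm above the bed; driven only by the star wheel. Origin at bed height in the middle of its clamping face, the face looks along its +y; axes as the fixture's.
- stop: Fixed dark steel stop on the bed opposite the jaw, 80 mm wide (x), 30 mm thick (y), 38 mm high. Origin at bed height in the middle of the front of the steel block, which looks along the fixture's -y; axes as the fixture's. An adjustable brass pad, 60 x 34 mm, locked in place, stands 4 to 10 mm proud of that front, differently each time and not measured; the insert goes against it. 57 to 76 mm lie between jaw and pad at the start.
- insert: Loose aluminium mould insert with a blue band and blue shoulder at its top, 50 (x) x 40 (y) x 50 (z) mm, with a bare boss 30 x 22 x 8 mm on top; 0.2 to 0.4 kg; origin at the centre of its underside, z up. Its 40 mm goes between jaw and stop (its y along the fixture's y, either way round).
- plain_a: Bystander: insert of the same shape, bare aluminium without blue.
- plain_b: Bystander: lower bare aluminium insert, 50 x 40 x 38 mm with a boss 22 x 22 x 8 mm.
- core: Bystander: slotted light-wood core piece, 50 x 90 x 50 mm.
- mallet: Bystander: hammer lying on the bench.
- brush: Bystander: brush lying on the bench.
- spanner: Bystander: wrench lying on the bench.
- oil: Bystander: clear plastic bottle with a green cap, 56 mm wide, 130 mm high.
Mind the look-alikes: they are no part of the job. Leave any pink look-alike of the insert alone.

How it is judged:
By the outcome, as a careful person would: the job done as asked, in the order asked, and still so for the second after the job is handed in, with the robot touching nothing.
It also fails if it takes over 72 s, if anything falls off the work surface, if the arm or the gripper's body presses on something with over 40 N, if the wrist force passes 120 N, or if a joint passes its speed limit or range.

## Robot

A 6-joint arm with a two-finger parallel gripper is mounted at the origin on the work surface. World frame = base frame: x ahead of the robot, y to its left, z up, the work surface at z = 0. Lengths are in m, angles in degrees, forces in N, time in s.
With the tool pointing down it reaches from about 0.3 to 0.75 m from the base axis. Payload 8.5 kg.
Tool frame: the origin (TCP) lies at the very end of the fingers, on their centre line; the grasp point (between the pads) lies 19 mm behind it (env.grip_depth is the z of the grasp point in the tool frame, in m); z points along the fingers, y is the direction in which the jaws open and shut (so a half turn about z gives the same grasp; the last joint's range is limited). The gripper opens to 85 mm and grips with 20 to 120 N. Pads are 22 mm wide; open, the fingers measure 114 mm over their backs; the gripper's body (76 mm by 85 mm) begins 54 mm behind the grasp point. The pads swing forward as they close: fully open they stand 13 mm farther back than shut.
Start: joints at [-12.336, 21.807, 74.336, -0, 83.858, -12.336], TCP at [0.55, 0, 0.209] pointing down, gripper open.
Joint ranges: [-178.18, 178.18], [-50.72, 133.34], [12.68, 142.11], [-81.47, 261.47], [9.98, 163.14], [-165.26, 165.26]. Speed limits (degrees/s): [136.94, 136.94, 180, 180, 180, 180].

## Interface

Orientations are given as a 3x3 rotation matrix whose columns are the frame's x, y, z axes.
In Python, from rig import env gives the robot as it stands.
- The arm moves only by the tool apply_moves, never from a script. Its argument "plan" is a list of rows, each an object of numbers: "tx", "ty", "tz": the shift along the world's x, y, z in mm; "rx", "ry", "rz": the turn, a rotation vector about the world's x, y, z in rad; "jaw": the opening, from -1 (shut) to 1 (fully open). A call has 1 to 12 rows; each row is the pose to reach, as a shift and turn from the pose measured when the call began; what a row does not reach only later rows make up. A row lasts 1/10 s, in which the tool goes at most 50 mm and 8.59 degrees, less where a joint would pass 70% of its speed; a pose out of reach is approached as far as the arm can. A call with a gripper value outside its range is refused whole. The fingers move at their own pace and stop on an object; "grip_force" is the grip in N (left out, the last holds). Time passes only in rows, so rows that repeat a pose let the fingers close. It gives the time, the measured TCP pose, the force and the opening at its end, in the units of the state.
- env.observe(): the state, without advancing time (a new reading comes with each control period).
- env.get_image(name): name is "scene" or "side" or "wrist"; returns a dict with "image" (480x640x3 uint8, red, green, blue), "intrinsics" (3x3 intrinsics, pixels), "world_from_camera" (4x4, takes a point from camera to world coordinates). Camera axes: x right, y up, looking along -z (the intrinsics and any distortion apply to the point x, -y, -z); pixel columns grow to the right and rows downward; lengths in m; the calibration is good to about 2 mm. The wrist camera is an equidistant fisheye: a pixel r from the principal point sees the ray r / f radians off the axis. A picture is of the moment at which its call begins. There is no depth.
- env.close_job(): hands the job in, once; it reports no verdict.
The state is a dict: "time_s": time; "q": joint angles; "qvel": joint speeds; "joint_efforts": joint torques, N m; "position": TCP position; "tool_rot": TCP orientation; "ft_force": force on the tool from outside, world axes, zero at the start; "wrist_torque": the same for the moment, N m; "grip_width": finger opening in m.
Only numpy, scipy, OpenCV 4.12 (cv2) and the standard library are available. Lean on these libraries where they do the work, as an engineer would, in place of code of your own. Each camera call takes 0.05 s, during which the arm holds its last target.

## Working session

There is one attempt and no reset: what is moved stays moved. The work goes in short steps, Python scripts to look and compute and a tool call to move; the robot and the scene stay as the last step left them, time stands still between calls to the robot, and variables do not carry over. Pictures are saved under pics/ and viewed, and the job is handed in when it is done.

Besides the shell and the picture viewer there is one more tool, called after "Request:" by a JSON object that holds its "name" and its "arguments", one argument or row to a line. apply_moves: Moves the arm, as the interface text tells. Its arguments: {"type":"object","properties":{"plan":{"type":"array","items":{"type":"object","properties":{"tx":{"type":"number"},"ty":{"type":"number"},"tz":{"type":"number"},"rx":{"type":"number"},"ry":{"type":"number"},"rz":{"type":"number"},"jaw":{"type":"number"}}}},"grip_force":{"type":"number"}},"required":["plan"]}

```bash
ls; mkdir -p pics; cat > h.py <<'E'
import numpy as np, cv2, sys
from rig import env
np.set_printoptions(precision=4,suppress=True)
def grab(n,tag):
    d=env.get_image(n); cv2.imwrite(f'pics/{tag}.png',cv2.cvtColor(d['image'],cv2.COLOR_RGB2BGR))
    np.savez(f'pics/{tag}.npz',image=d['image'],K=d['intrinsics'],T=d['world_from_camera'],name=n); return d
def load(tag):
    z=np.load(f'pics/{tag}.npz'); return dict(image=z['image'],intrinsics=z['K'],world_from_camera=z['T'],name=str(z['name']))
def ray(d,u,v):
    K=d['intrinsics'];T=np.array(d['world_from_camera'])
    x=(u-K[0,2])/K[0,0]; y=(v-K[1,2])/K[1,1]
    if d.get('name')=='wrist':
        r=np.hypot(x,y); s=np.sin(r)/r if r>1e-9 else 1; c=np.array([x*s,y*s,np.cos(r)])
    else: c=np.array([x,y,1.])
    c=np.array([c[0],-c[1],-c[2]]); c/=np.linalg.norm(c)
    return T[:3,3],T[:3,:3]@c
def onz(d,u,v,z):
    o,r=ray(d,u,v); return o+r*(z-o[2])/r[2]
def proj(d,p):
    K=d['intrinsics'];T=np.array(d['world_from_camera'])
    c=T[:3,:3].T@(np.array(p)-T[:3,3]); c=np.array([c[0],-c[1],-c[2]])
    if d.get('name')=='wrist':
        th=np.arctan2(np.hypot(c[0],c[1]),c[2]); s=th/max(np.hypot(c[0],c[1]),1e-9); x,y=c[0]*s,c[1]*s
    else: x,y=c[:2]/c[2]
    return np.array([K[0,0]*x+K[0,2],K[1,1]*y+K[1,2]])
def tri(a,b):
    (o1,r1),(o2,r2)=a,b
    A=np.array([r1,-r2]).T; s=np.linalg.lstsq(A,o2-o1,rcond=None)[0]
    p,q=o1+s[0]*r1,o2+s[1]*r2; return (p+q)/2,np.linalg.norm(p-q)
def st():
    s=env.observe(); print({k:np.round(np.array(s[k]),4).tolist() for k in ['time_s','position','ft_force','wrist_torque','grip_width','q']})
    return s
E
python3 - <<'E'
from h import *
for n in ['scene','side','wrist']:
    d=grab(n,n+'0'); print(n,d['intrinsics'].tolist(),np.round(d['world_from_camera'],3).tolist(),[k for k in d])
s=st(); print(s['tool_rot'],env.grip_depth)
E
```

```text
pics
scene [[573.0758366775545, 0.0, 320.88384380617197], [0.0, 573.0758366775545, 245.16894136585572], [0.0, 0.0, 1.0]] [[0.539, -0.636, 0.552, 1.343], [0.842, 0.396, -0.366, -0.526], [0.014, 0.662, 0.749, 1.196], [0.0, 0.0, 0.0, 1.0]] ['image', 'intrinsics', 'world_from_camera']
side [[457.3891415977783, 0.0, 322.53778653635413], [0.0, 457.3891415977783, 236.56037100467384], [0.0, 0.0, 1.0]] [[-0.987, 0.071, -0.147, 0.365], [-0.163, -0.505, 0.848, 0.947], [-0.014, 0.86, 0.51, 0.68], [0.0, 0.0, 0.0, 1.0]] ['image', 'intrinsics', 'world_from_camera']
wrist [[371.64829954431775, 0.0, 314.3237323297232], [0.0, 371.64829954431775, 234.71665050478393], [0.0, 0.0, 1.0]] [[1.0, -0.001, 0.002, 0.55], [0.001, 0.957, 0.291, 0.073], [-0.002, -0.291, 0.957, 0.373], [0.0, 0.0, 0.0, 1.0]] ['image', 'intrinsics', 'world_from_camera']
{'time_s': 0.15, 'position': [0.5498, 0.0, 0.2088], 'ft_force': [0.7535, -0.0378, 0.0127], 'wrist_torque': [0.0009, -0.0119, 0.0273], 'grip_width': 0.0854, 'q': [-12.3365, 21.8324, 74.3715, -0.0007, 83.8571, -12.3364]}
[[ 0.      1.     -0.001 ]
 [ 1.     -0.      0.0002]
 [ 0.0002 -0.001  -1.    ]] -0.0187
```

View pics/scene0.png

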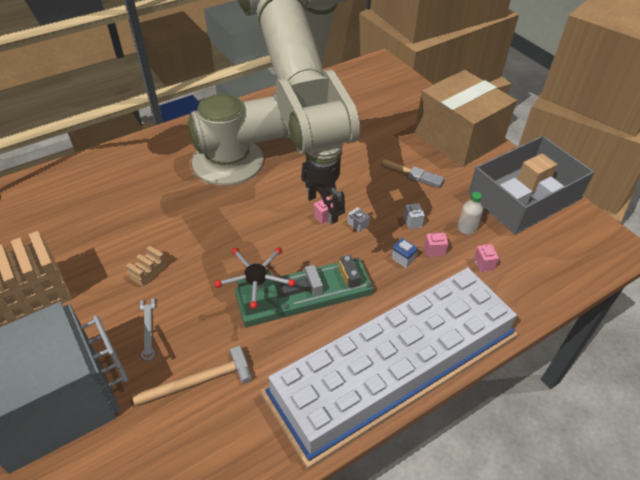

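View pics/side0.png

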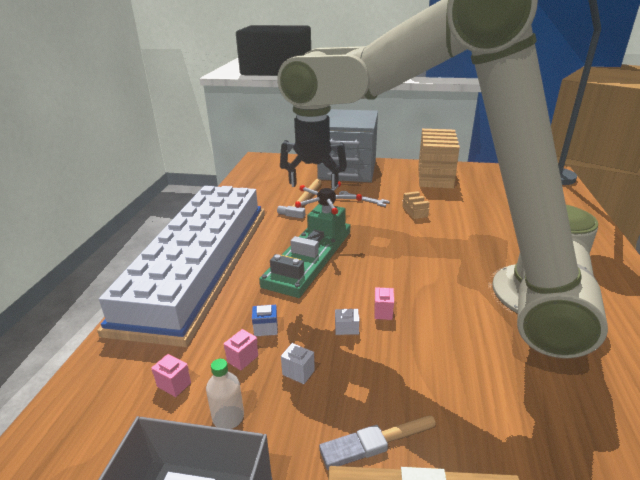

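View pics/wrist0.png

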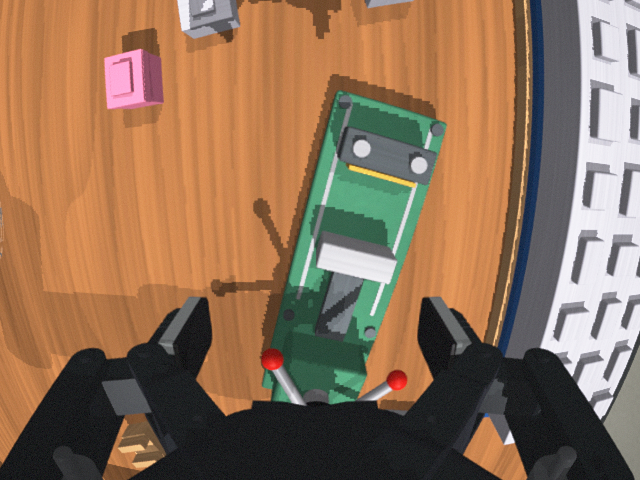

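The blue-topped insert is at scene (404,252) and side (264,320). The other candidates are the bare ones at scene (358,219) and (414,215), and the pink ones at (436,244), (486,258) and (323,211). Only the first has blue. I'll confirm it in enlarged crops.

```bash
python3 - <<'E'
from h import *
a=cv2.imread('pics/scene0.png')[225:285,370:450]; b=cv2.imread('pics/side0.png')[285:345,225:305]
cv2.imwrite('pics/crop1.png',np.hstack([cv2.resize(a,None,fx=5,fy=5,interpolation=cv2.INTER_CUBIC),cv2.resize(b,None,fx=5,fy=5,interpolation=cv2.INTER_CUBIC)]))
a=cv2.imread('pics/scene0.png')[235:335,200:390]; cv2.imwrite('pics/crop2.png',cv2.resize(a,None,fx=4,fy=4,interpolation=cv2.INTER_CUBIC))
b=cv2.imread('pics/side0.png')[175:300,250:400]; cv2.imwrite('pics/crop3.png',cv2.resize(b,None,fx=4,fy=4,interpolation=cv2.INTER_CUBIC))
E
```

```text
(no output)
```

View pics/crop1.png

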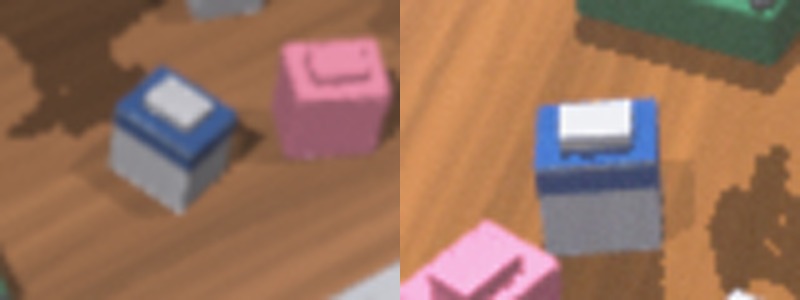

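View pics/crop2.png

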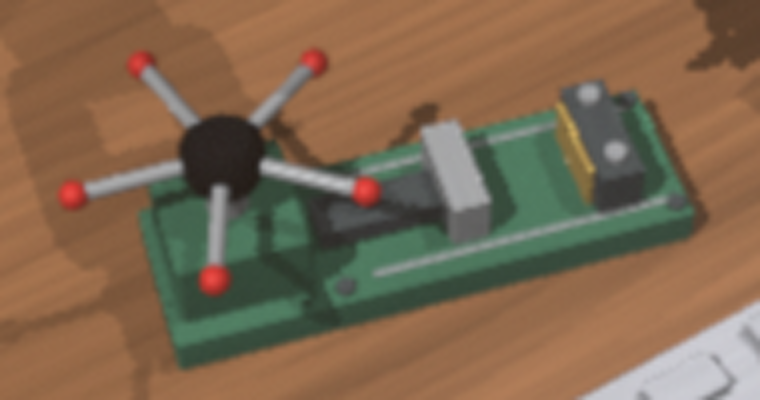

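View pics/crop3.png

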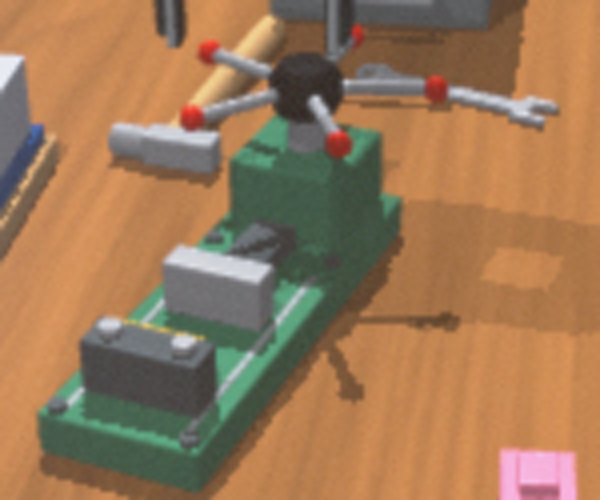

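The crop confirms the insert: blue band and shoulder with a bare boss. Next I'll measure balls, fixture and insert.

```bash
cat > m.py <<'E'
from h import *
def mask(d,kind):
    h=cv2.cvtColor(d['image'],cv2.COLOR_RGB2HSV); H,S,V=[h[...,i].astype(int) for i in range(3)]
    if kind=='red': m=((H<5)|(H>174))&(S>185)&(V>90)
    if kind=='blue': m=(H>100)&(H<125)&(S>110)&(V>50)
    if kind=='green': m=(H>60)&(H<85)&(S>80)
    return m.astype(np.uint8)*255
def blobs(m,amin=15):
    n,l,s,c=cv2.connectedComponentsWithStats(m); return [(c[i].round(1),s[i][4],s[i][:4]) for i in range(1,n) if s[i][4]>=amin]
def redballs(d,z=.13,box=(0.3,0.8,-0.35,0.15)):
    out=[]
    for c,a,_ in blobs(mask(d,'red'),12):
        p=onz(d,*c,z)
        if box[0]<p[0]<box[1] and box[2]<p[1]<box[3]: out.append((c,a,p))
    return out
E
python3 - <<'E'
from m import *
for t in ['scene0','side0','wrist0']:
    d=load(t); print(t)
    B=redballs(d)
    for b in B: print(b)
    for b in blobs(mask(d,'blue')): 
        print('blue',b, onz(d,*b[0],.05))
    for b in blobs(mask(d,'green'),200): print('green',b, onz(d,*b[0],.03))
E
```

```text
scene0
(array([217.9, 283.5]), np.int32(17), array([ 0.5305, -0.2739,  0.13  ]))
(array([253.2, 305.1]), np.int32(15), array([ 0.6287, -0.2333,  0.13  ]))
blue (array([178.3, 107.6]), np.int32(557), array([160,  96,  39,  25], dtype=int32)) [-0.2769 -0.04    0.05  ]
blue (array([405.4, 249.1]), np.int32(82), array([394, 239,  22,  17], dtype=int32)) [0.6287 0.2173 0.05  ]
blue (array([400.1, 252.8]), np.int32(15), array([394, 249,  14,   9], dtype=int32)) [0.6316 0.1973 0.05  ]
blue (array([382. , 401.7]), np.int32(1023), array([267, 329, 247, 131], dtype=int32)) [ 0.9466 -0.097   0.05  ]
green (array([333.4, 280.1]), np.int32(343), array([323, 269,  23,  24], dtype=int32)) [0.6016 0.0063 0.03  ]
green (array([250.5, 304.6]), np.int32(430), array([236, 285,  40,  37], dtype=int32)) [ 0.5568 -0.2108  0.03  ]
green (array([315.6, 298.2]), np.int32(508), array([281, 287,  91,  25], dtype=int32)) [ 0.6259 -0.0633  0.03  ]
side0
blue (array([432.9,   1.1]), np.int32(19), array([430,   0,   8,   4], dtype=int32)) [-0.1243 -9.3653  0.05  ]
blue (array([560.8,  41.6]), np.int32(4420), array(
[... 522 characters left out ...]
30.9, 326.8]), np.int32(220), array([102, 320,  75,  13], dtype=int32)) [0.8758 0.311  0.05  ]
wrist0
(array([271.7, 358.9]), np.int32(356), array([ 0.5155, -0.104 ,  0.13  ]))
(array([396.7, 379.8]), np.int32(301), array([ 0.6184, -0.1276,  0.13  ]))
blue (array([528.7, 171.3]), np.int32(3652), array([498,   0,  46, 357], dtype=int32)) [0.7583 0.04   0.05  ]
blue (array([485.9, 414.7]), np.int32(15), array([484, 413,   5,   4], dtype=int32)) [ 0.7717 -0.2684  0.05  ]
green (array([347.4, 251.2]), np.int32(19678), array([271,  91, 175, 314], dtype=int32)) [ 0.5816 -0.0478  0.03  ]
green (array([274.6, 387.6]), np.int32(429), array([262, 369,  29,  35], dtype=int32)) [ 0.5023 -0.2201  0.03  ]
```

Request:
{"name": "apply_moves", "arguments": {
  "plan": [
    {"tx":15,"ty":40,"tz":10},
    {"tx":30,"ty":80,"tz":20},
    {"tx":45,"ty":115,"tz":20},
    {"tx":60,"ty":150,"tz":20},
    {"tx":60,"ty":150,"tz":20},
    {"tx":60,"ty":150,"tz":20}
  ]
}}

```text
validation failed for argument at $.pl...
```

```bash
python3 - <<'E'
from m import *
s=st(); d=grab('wrist','wrist1')
E
```

```text
{'time_s': 0.15, 'position': [0.5498, 0.0, 0.2088], 'ft_force': [0.7535, -0.0378, 0.0127], 'wrist_torque': [0.0009, -0.0119, 0.0273], 'grip_width': 0.0854, 'q': [-12.3365, 21.8324, 74.3715, -0.0007, 83.8571, -12.3364]}
```

View pics/wrist1.png

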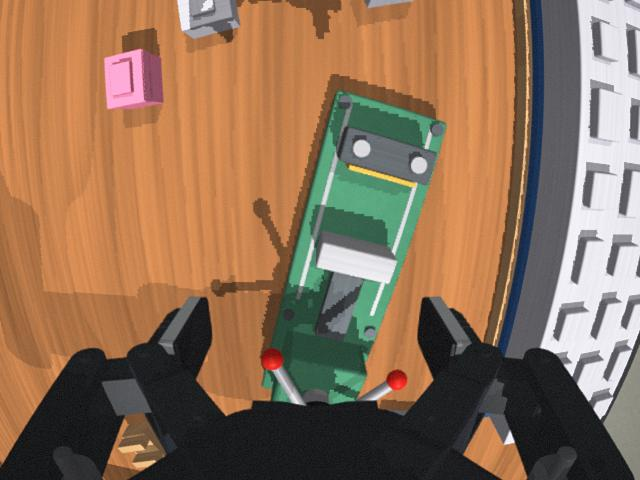

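The move call was refused and the arm has not moved. I'll retry with every field filled in.

Request:
{"name": "apply_moves", "arguments": {
  "plan": [
    {"tx":15,"ty":40,"tz":10,"rx":0,"ry":0,"rz":0,"jaw":1},
    {"tx":30,"ty":80,"tz":20,"rx":0,"ry":0,"rz":0,"jaw":1},
    {"tx":45,"ty":115,"tz":20,"rx":0,"ry":0,"rz":0,"jaw":1},
    {"tx":60,"ty":150,"tz":20,"rx":0,"ry":0,"rz":0,"jaw":1},
    {"tx":60,"ty":150,"tz":20,"rx":0,"ry":0,"rz":0,"jaw":1},
    {"tx":60,"ty":150,"tz":20,"rx":0,"ry":0,"rz":0,"jaw":1}
  ]
}}

```text
time_s: 0.8
position: [0.6097, 0.1505, 0.2282]
tool_rot: [[-0.001, 1.0, -0.002], [1.0, 0.001, -0.0], [-0.0, -0.002, -1.0]]
ft_force: [-0.2, -0.3, 0.3]
grip_width: 0.0854
```

```bash
python3 - <<'E'
from m import *
s=st(); d=grab('wrist','wrist1')
E
```

```text
{'time_s': 0.8, 'position': [0.6097, 0.1505, 0.2282], 'ft_force': [-0.2203, -0.2704, 0.2715], 'wrist_torque': [0.0274, -0.0018, 0.0036], 'grip_width': 0.0854, 'q': [3.0806, 29.3378, 58.6279, -0.0021, 92.1436, 3.0078]}
```

View pics/wrist1.png

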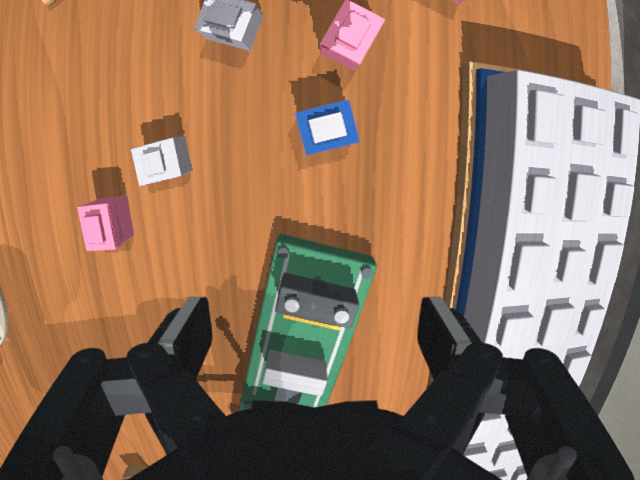

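The wrist view shows the insert (blue rim, white boss) at (328,127), nearly from above, and the fixture from (280,240) to (250,400). Next come the insert's rectangle and the fixture edges.

```bash
python3 - <<'E'
from m import *
d=load('wrist1'); m=mask(d,'blue'); n,l,s,c=cv2.connectedComponentsWithStats(m)
i=l[103,305] or l[140,315]; i=[k for k in range(1,n) if abs(c[k][0]-328)<10 and abs(c[k][1]-127)<10 and s[k][4]>300][0]
cs,_=cv2.findContours((l==i).astype(np.uint8),cv2.RETR_EXTERNAL,cv2.CHAIN_APPROX_NONE)
k=max(cs,key=cv2.contourArea)[:,0,:]
P=np.array([onz(d,u,v,.05)[:2] for u,v in k])
r=cv2.minAreaRect((P*1000).astype(np.float32)); print(s[i],r)
print(cv2.boxPoints(r))
for t,o,x0,y0,w,h,f in [('wrist0','crop4',250,80,210,200,3.8),('wrist0','crop5',250,270,210,140,3.8)]:
    im=cv2.imread(f'pics/{t}.png')[y0:y0+h,x0:x0+w]; cv2.imwrite(f'pics/{o}.png',cv2.resize(im,(800,int(h*800/w)),interpolation=cv2.INTER_CUBIC)[:600])
E
```

```text
[ 296  100   63   55 1507] ((620.4404907226562, 221.84654235839844), (49.84686279296875, 40.206085205078125), 14.711024284362793)
[[591.229  234.9614]
 [601.4391 196.0733]
 [649.652  208.7317]
 [639.4419 247.6198]]
```

View pics/crop4.png

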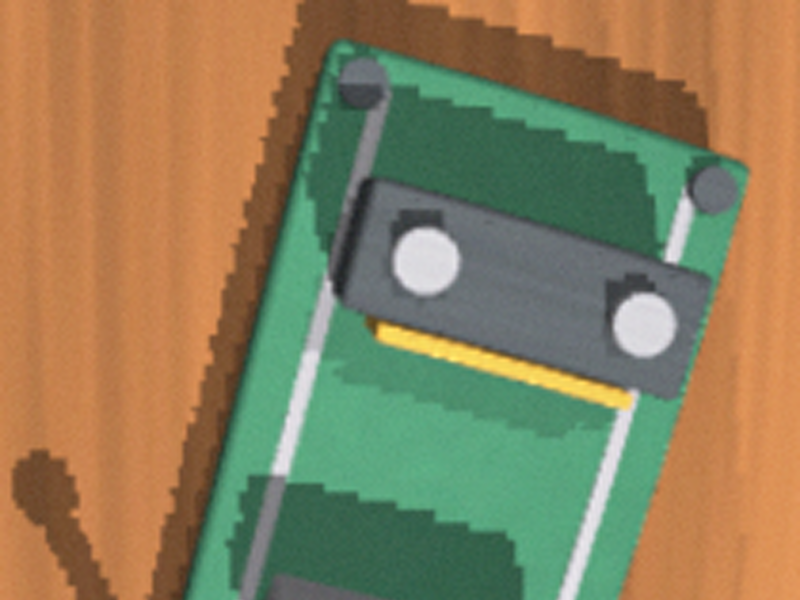

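View pics/crop5.png

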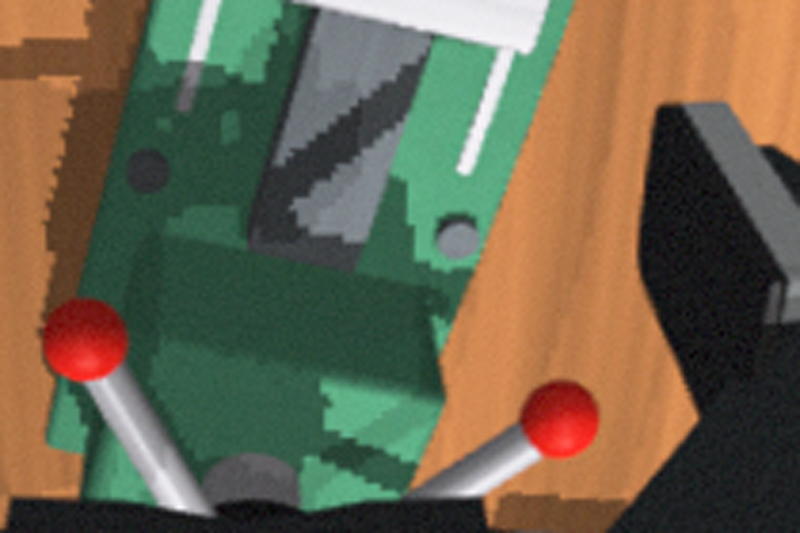

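```bash
python3 - <<'E'
from m import *
d=load('wrist0'); f=210/800
def P(x,y,z,y0=80): return onz(d,250+x*f,y0+y*f,z)[:2]*1000
S=[P(*q,.068) for q in [(345,300),(372,180),(712,275),(678,398)]]
B=[P(*q,.064) for q in [(377,340),(632,408)]]
C=[P(*q,.03) for q in [(335,42),(748,165)]]
print('stop',S,'brass',B,'plate',C)
ang=lambda a,b: np.degrees(np.arctan2(*(b-a)[::-1]))
print([ang(S[0],S[3]),ang(S[1],S[2]),ang(B[0],B[1]),ang(C[0],C[1])],[np.linalg.norm(S[3]-S[0]),np.linalg.norm(S[1]-S[2]),np.linalg.norm(B[1]-B[0]),np.linalg.norm(C[1]-C[0])])
im=cv2.imread('pics/wrist0.png')[220:300,290:420]; cv2.imwrite('pics/crop6.png',cv2.resize(im,None,fx=6,fy=6,interpolation=cv2.INTER_CUBIC))
im=cv2.imread('pics/wrist1.png')[225:415,230:400]; cv2.imwrite('pics/crop7.png',cv2.resize(im,None,fx=3,fy=3,interpolation=cv2.INTER_CUBIC))
# plate edges from green mask lines
m=mask(d,'green')
for rows in [(110,330)]:
    L=[];R=[]
    for v in range(130,300,3):
        u=np.where(m[v])[0]
        if len(u): L.append(onz(d,u.min()-.5,v,.03)[:2]*1000); R.append(onz(d,u.max()+.5,v,.03)[:2]*1000)
    for X in (L,R):
        X=np.array(X); print(cv2.fitLine(X.astype(np.float32),cv2.DIST_HUBER,0,.01,.01).ravel())
for b in redballs(d): print(b)
E
```

```text
stop [array([570.6544,  45.556 ]), array([576.1619,  71.5694]), array([652.6054,  53.4718]), array([646.1165,  25.4651])] brass [array([578.0673,  36.4428]), array([636.536 ,  22.2527])] plate [array([570.4139, 104.7542]), array([673.9171,  79.2567])]
[np.float64(-14.908495508334962), np.float64(-13.319240211967822), np.float64(-13.641645357670233), np.float64(-13.838988349691297)] [np.float64(78.09081204107947), np.float64(78.55654087832673), np.float64(60.16605008868546), np.float64(106.5975628825999)]
[  0.2478   0.9688 536.6827 -19.8443]
[  0.2508   0.968  650.9962  -9.0134]
(array([271.7, 358.9]), np.int32(356), array([ 0.5155, -0.104 ,  0.13  ]))
(array([396.7, 379.8]), np.int32(301), array([ 0.6184, -0.1276,  0.13  ]))
```

View pics/crop6.png

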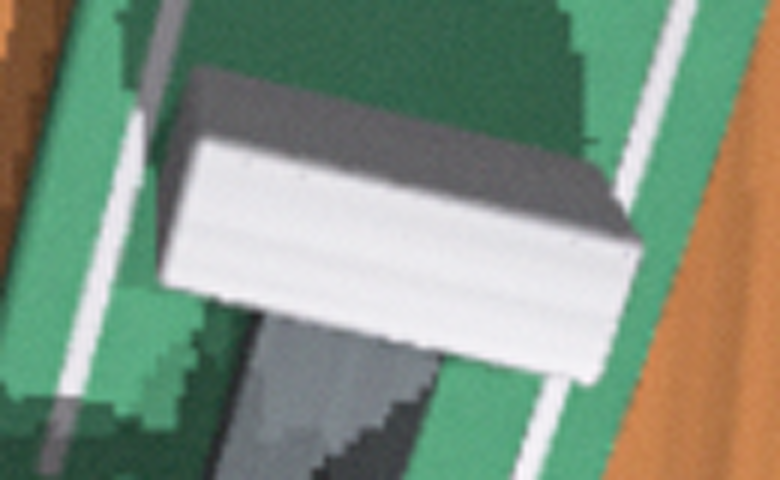

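View pics/crop7.png

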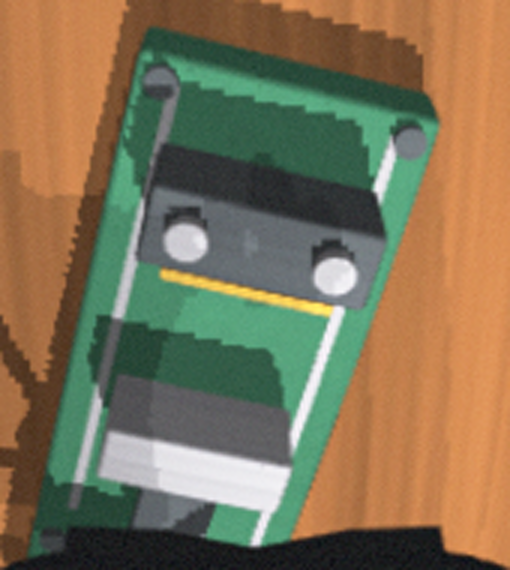

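```bash
python3 - <<'E'
from m import *
d=load('wrist0')
J=[onz(d,u,v,.069)[:2]*1000 for u,v in [(324.2,242.5),(396.7,260.5),(388.3,284.2),(317,267.5)]]
f=210/800
def P(x,y,z,y0=80): return onz(d,250+x*f,y0+y*f,z)[:2]*1000
S=[P(*q,.068) for q in [(345,300),(372,180),(712,275),(678,398)]]
B=[P(*q,.064) for q in [(377,340),(632,408)]]
C=[P(*q,.03) for q in [(335,42),(748,165)]]
print(J, np.degrees(np.arctan2(*(J[1]-J[0])[::-1])),np.degrees(np.arctan2(*(J[2]-J[3])[::-1])))
th=np.radians(-14.2); ex=np.array([np.cos(th),np.sin(th)]); ey=np.array([-np.sin(th),np.cos(th)])
for n,X in [('J',J),('S',S),('B',B),('C',C)]: print(n,[(x@ex,x@ey) for x in X])
for b in redballs(d): p=b[2][:2]*1000; print('ball',p@ex,p@ey)
# wrist1
d=load('wrist1')
Q=lambda x,y,z:onz(d,230+x/3,225+y/3,z)[:2]*1000
for n,X in [('Jfront',[Q(112,430,.069),Q(292,466,.069)]),('B',[Q(160,278,.064),Q(330,314,.064)]),('Sback',[Q(150,182,.068),Q(385,240,.068)]),('Sfront',[Q(138,260,.068),Q(363,308,.068)]),('C',[Q(147,30,.03),Q(438,103,.03)])]:
    print(n,[(x@ex,x@ey) for x in X],np.degrees(np.arctan2(*(X[1]-X[0])[::-1])))
d=load('scene0')
for u,v in [(217.9,283.5),(253.2,305.1),(200+140/4,235+62/4),(200+314/4,235+62/4),(200+366/4,235+190/4)]:
    p=onz(d,u,v,.13)[:2]*1000; print('sc ball',p,p@ex,p@ey)
d=load('side0')
for x,y in [(208,50),(192,117),(338,144),(436,88),(358,33)]:
    p=onz(d,250+x/4,175+y/4,.13)[:2]*1000; print('side ball',p,p@ex,p@ey)
E
```

```text
[array([557.7176, -26.1055]), array([622.3782, -42.963 ]), array([616.3701, -65.9657]), array([551.5986, -49.2528])] -14.61218523125821 -14.468374135888606
J [(np.float64(547.0805787418179), np.float64(111.50442201737887)), (np.float64(613.9007731055119), np.float64(111.02370995364518)), (np.float64(613.7189650839433), np.float64(87.24996337577248)), (np.float64(546.82680173203), np.float64(87.5632893830407))]
S [(np.float64(542.0429981632209), np.float64(184.1497836136268)), (np.float64(541.000958784822), np.float64(210.71941322505376)), (np.float64(619.5482182630253), np.float64(211.92694924191878)), (np.float64(620.1278399428927), np.float64(183.18417008906135))]
B [(np.float64(551.4649717910685), np.float64(177.13343383067016)), (np.float64(611.6281649927323), np.float64(177.71975034373196))]
C [(np.float64(527.2881510891089), np.float64(241.48022023234614)), (np.float64(633.8835979846216), np.float64(242.15187018265377))]
ball 525.2140497928476 25.623315678708146
ball 630.8494925676591 28.02388198257754
Jfront [(np.float64(547.8442569433747), np.float64(112.12074206000979)), (np
[... 673 characters left out ...]
463))] -14.6875129208184
sc ball [ 530.4825 -273.879 ] 581.458369624563 -135.3794076445823
sc ball [ 628.6713 -233.2963] 666.691742402917 -71.95027879695124
sc ball [ 460.2403 -193.5739] 493.66293249606053 -74.75893389358721
sc ball [ 516.6748 -103.0389] 526.1641539576972 26.85358412266149
sc ball [ 619.0364 -126.6702] 631.1950416518612 29.05438358128565
side ball [ 627.4112 -233.6234] 665.5504053503909 -72.57649751264218
side ball [ 616.4153 -126.5156] 628.6161502429076 28.561285788948148
side ball [ 513.9304 -101.0628] 523.0188862981836 28.09602024778904
side ball [ 458.816  -193.0028] 492.142016016907 -74.55476871940104
side ball [ 524.177  -277.6035] 576.2591350465274 -140.53692422183903
```

Measurements agree:
- **Insert:** 49.8 × 40.2 mm, centre (620, 222), long axis at +14.7°.
- **Fixture:** yaw about -14.3°.
- **Gap:** jaw to pad about 65.5 mm, and the pad stands about 7 mm proud.

Now I'll go over the insert and down.

Request:
{"name": "apply_moves", "arguments": {
  "plan": [
    {"tx":5,"ty":36,"tz":-30,"rx":0,"ry":0,"rz":0.13,"jaw":1},
    {"tx":11,"ty":71,"tz":-60,"rx":0,"ry":0,"rz":0.257,"jaw":1},
    {"tx":11,"ty":71,"tz":-105,"rx":0,"ry":0,"rz":0.257,"jaw":1},
    {"tx":11,"ty":71,"tz":-130,"rx":0,"ry":0,"rz":0.257,"jaw":1},
    {"tx":11,"ty":71,"tz":-130,"rx":0,"ry":0,"rz":0.257,"jaw":1},
    {"tx":11,"ty":71,"tz":-130,"rx":0,"ry":0,"rz":0.257,"jaw":1}
  ]
}}

```text
time_s: 1.45
position: [0.6211, 0.2196, 0.0998]
tool_rot: [[-0.253, 0.968, -0.0], [0.968, 0.253, -0.0], [-0.0, -0.001, -1.0]]
ft_force: [0.2, -0.0, 0.9]
grip_width: 0.0853
```

```bash
python3 - <<'E'
from m import *
s=st(); d=grab('wrist','wrist2'); print(np.array(s['tool_rot']))
E
```

```text
{'time_s': 1.45, 'position': [0.6211, 0.2196, 0.0998], 'ft_force': [0.2308, -0.0096, 0.9054], 'wrist_torque': [-0.0079, -0.027, 0.0446], 'grip_width': 0.0853, 'q': [9.2115, 37.6374, 64.7822, -0.0243, 77.6079, -5.4297]}
[[-0.2529  0.9675 -0.0004]
 [ 0.9675  0.2529 -0.0005]
 [-0.0004 -0.0005 -1.    ]]
```

View pics/wrist2.png

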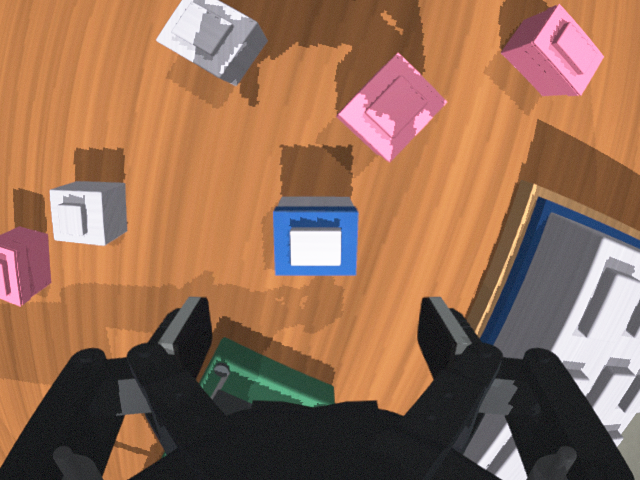

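The insert's blue top spans (275–357, 207–275), square to the fingers, and the way down is clear. Quick recheck of its centre.

```bash
python3 - <<'E'
from m import *
d=load('wrist2')
c=[onz(d,u,v,.05)*1000 for u,v in [(275,207.5),(357,207.5),(357,275),(275,275)]]
print(np.array(c), np.mean(c,0))
E
```

```text
[[591.779  237.8389  50.    ]
 [638.6539 250.1433  50.    ]
 [651.0649 208.7374  50.    ]
 [601.3783 195.7156  50.    ]] [620.719  223.1088  50.    ]
```

Request:
{"name": "apply_moves", "arguments": {
  "plan": [
    {"tx":0,"ty":3,"tz":-30,"rx":0,"ry":0,"rz":0,"jaw":1},
    {"tx":0,"ty":3,"tz":-60,"rx":0,"ry":0,"rz":0,"jaw":1},
    {"tx":0,"ty":3,"tz":-82,"rx":0,"ry":0,"rz":0,"jaw":1},
    {"tx":0,"ty":3,"tz":-90,"rx":0,"ry":0,"rz":0,"jaw":1},
    {"tx":0,"ty":3,"tz":-90,"rx":0,"ry":0,"rz":0,"jaw":1},
    {"tx":0,"ty":3,"tz":-90,"rx":0,"ry":0,"rz":0,"jaw":-1},
    {"tx":0,"ty":3,"tz":-90,"rx":0,"ry":0,"rz":0,"jaw":-1},
    {"tx":0,"ty":3,"tz":-90,"rx":0,"ry":0,"rz":0,"jaw":-1},
    {"tx":0,"ty":3,"tz":-90,"rx":0,"ry":0,"rz":0,"jaw":-1},
    {"tx":0,"ty":3,"tz":-90,"rx":0,"ry":0,"rz":0,"jaw":-1},
    {"tx":0,"ty":3,"tz":-90,"rx":0,"ry":0,"rz":0,"jaw":-1}
  ],
  "grip_force": 50
}}

```text
time_s: 2.6
position: [0.6224, 0.223, 0.0124]
tool_rot: [[-0.253, 0.967, 0.004], [0.967, 0.253, 0.0], [-0.001, 0.004, -1.0]]
ft_force: [-1.5, -0.6, 6.4]
grip_width: 0.0487
```

Request:
{"name": "apply_moves", "arguments": {
  "plan": [
    {"tx":0,"ty":0,"tz":15,"rx":0,"ry":0,"rz":0,"jaw":-1},
    {"tx":0,"ty":0,"tz":40,"rx":0,"ry":0,"rz":0,"jaw":-1},
    {"tx":0,"ty":0,"tz":75,"rx":0,"ry":0,"rz":0,"jaw":-1},
    {"tx":0,"ty":0,"tz":110,"rx":0,"ry":0,"rz":0,"jaw":-1},
    {"tx":-5,"ty":-40,"tz":110,"rx":0,"ry":0,"rz":-0.1,"jaw":-1},
    {"tx":-10,"ty":-80,"tz":110,"rx":0,"ry":0,"rz":-0.2,"jaw":-1},
    {"tx":-15,"ty":-120,"tz":110,"rx":0,"ry":0,"rz":-0.3,"jaw":-1},
    {"tx":-20,"ty":-160,"tz":110,"rx":0,"ry":0,"rz":-0.4,"jaw":-1},
    {"tx":-22,"ty":-195,"tz":110,"rx":0,"ry":0,"rz":-0.505,"jaw":-1},
    {"tx":-22,"ty":-217,"tz":110,"rx":0,"ry":0,"rz":-0.505,"jaw":-1},
    {"tx":-22,"ty":-217,"tz":110,"rx":0,"ry":0,"rz":-0.505,"jaw":-1},
    {"tx":-22,"ty":-217,"tz":110,"rx":0,"ry":0,"rz":-0.505,"jaw":-1}
  ]
}}

```text
time_s: 3.8
position: [0.6003, 0.006, 0.1226]
tool_rot: [[0.247, 0.969, 0.004], [0.969, -0.247, -0.002], [-0.001, 0.004, -1.0]]
ft_force: [0.0, 0.8, -2.6]
grip_width: 0.0488
```

```bash
python3 - <<'E'
from m import *
s=st(); print(np.array(s['tool_rot'])); grab('wrist','wrist3'); grab('side','side3'); grab('scene','scene3')
a=cv2.imread('pics/side3.png')[150:310,220:390]; b=cv2.imread('pics/scene3.png')[170:330,250:420]
cv2.imwrite('pics/c3.png',np.hstack([cv2.resize(x,(400,376),interpolation=cv2.INTER_CUBIC) for x in (a,b)]))
E
```

```text
{'time_s': 3.8, 'position': [0.6003, 0.006, 0.1226], 'ft_force': [0.0225, 0.8028, -2.584], 'wrist_torque': [0.007, 0.0163, 0.0096], 'grip_width': 0.0488, 'q': [-10.6953, 30.7825, 74.0495, -0.0513, 74.9339, 3.6291]}
[[ 0.2472  0.969   0.0039]
 [ 0.969  -0.2472 -0.0016]
 [-0.0006  0.0041 -1.    ]]
```

View pics/c3.png

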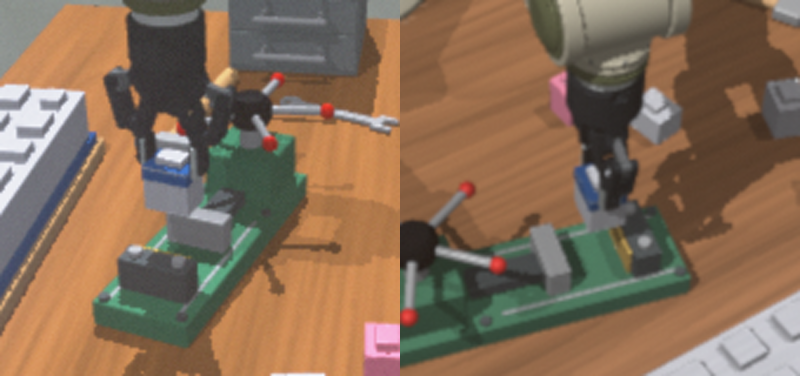

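View pics/wrist3.png

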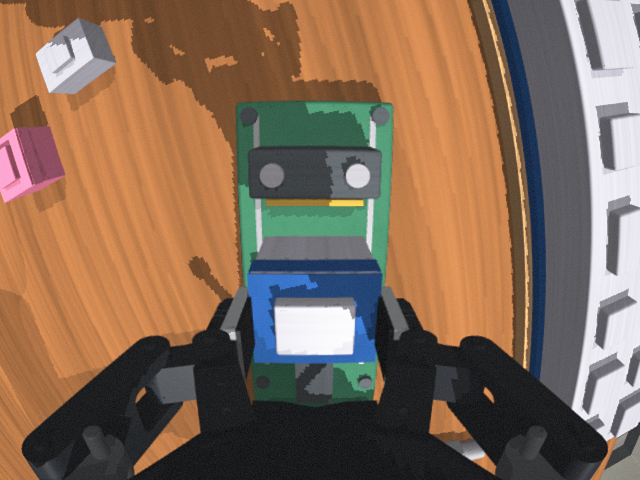

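```bash
python3 - <<'E'
from m import *
d=load('wrist3'); th=np.radians(-14.2); ex=np.array([np.cos(th),np.sin(th)]); ey=np.array([-np.sin(th),np.cos(th)])
F=lambda p:(np.round([p@ex*1000-580.5,p@ey*1000-104.8],1))
print('tcp',F(np.array([.6003,.006])))
for n,L in [('ins top',[(249,272.5,.1602),(381,272.5,.1602),(375,363,.1602),(254,363,.1602)]),('boss',[(276,306,.1682),(354,306,.1682),(354,354,.1682),(276,354,.1682)]),('ins bot',[(259.5,236.5,.1102),(371,236.5,.1102)]),('stop',[(250,198.5,.068),(381,198.5,.068)]),('pad',[(266,206,.064),(363.5,206,.064)]),('plate',[(238,103,.03),(392,103,.03)])]:
    P=[onz(d,*q)[:2] for q in L]; print(n,[F(p) for p in P],np.degrees(np.arctan2(*(P[1]-P[0])[::-1])))
E
```

```text
tcp [-0.  48.3]
ins top [array([-24.3,  68.3]), array([24.8, 68.2]), array([25.4, 26.6]), array([-25.4,  26.8])] -14.364850151182653
boss [array([-13.8,  58.7]), array([14.2, 58.6]), array([15.2, 37.4]), array([-14.8,  37.5])] -14.392857610540915
ins bot [array([-27.3,  66.8]), array([28.5, 66.7])] -14.33675396488412
stop [array([-38.6,  77.8]), array([40.6, 77.6])] -14.303462186688439
pad [array([-29.5,  72.2]), array([30.6, 72. ])] -14.316214104625509
plate [array([-51.8, 137.7]), array([ 53.8, 137.7])] -14.24120750600476
```

Held level and square, about 4 mm short of the pad line and 20 mm clear of the jaw. Lowering now.

Request:
{"name": "apply_moves", "arguments": {
  "plan": [
    {"tx":0,"ty":0,"tz":-25,"rx":0,"ry":0,"rz":0,"jaw":-1},
    {"tx":0,"ty":0,"tz":-50,"rx":0,"ry":0,"rz":0,"jaw":-1},
    {"tx":0,"ty":0,"tz":-68,"rx":0,"ry":0,"rz":0,"jaw":-1},
    {"tx":0,"ty":0,"tz":-76,"rx":0,"ry":0,"rz":0,"jaw":-1},
    {"tx":0,"ty":0,"tz":-77,"rx":0,"ry":0,"rz":0,"jaw":-1},
    {"tx":0,"ty":0,"tz":-77,"rx":0,"ry":0,"rz":0,"jaw":-1},
    {"tx":0,"ty":0,"tz":-78,"rx":0,"ry":0,"rz":0,"jaw":-1},
    {"tx":0,"ty":0,"tz":-78,"rx":0,"ry":0,"rz":0,"jaw":-1}
  ]
}}

```text
time_s: 4.75
position: [0.6007, 0.007, 0.0452]
tool_rot: [[0.245, 0.969, 0.005], [0.969, -0.245, -0.002], [-0.001, 0.005, -1.0]]
ft_force: [0.5, -0.8, -2.1]
grip_width: 0.0487
```

Request:
{"name": "apply_moves", "arguments": {
  "plan": [
    {"tx":0,"ty":0,"tz":-1,"rx":0,"ry":0,"rz":0,"jaw":-1},
    {"tx":0,"ty":0,"tz":-2,"rx":0,"ry":0,"rz":0,"jaw":-1},
    {"tx":0,"ty":0,"tz":-2,"rx":0,"ry":0,"rz":0,"jaw":-1},
    {"tx":0,"ty":0,"tz":-2,"rx":0,"ry":0,"rz":0,"jaw":-1}
  ]
}}

```text
time_s: 5.15
position: [0.6007, 0.0071, 0.0432]
tool_rot: [[0.245, 0.969, 0.005], [0.969, -0.245, -0.002], [-0.001, 0.005, -1.0]]
ft_force: [0.1, 0.3, -3.0]
grip_width: 0.0484
```

Request:
{"name": "apply_moves", "arguments": {
  "plan": [
    {"tx":0,"ty":0,"tz":-0.5,"rx":0,"ry":0,"rz":0,"jaw":-1},
    {"tx":0,"ty":0,"tz":-1,"rx":0,"ry":0,"rz":0,"jaw":-1},
    {"tx":0,"ty":0,"tz":-1,"rx":0,"ry":0,"rz":0,"jaw":-1}
  ]
}}

```text
time_s: 5.45
position: [0.6007, 0.007, 0.0425]
tool_rot: [[0.245, 0.969, 0.005], [0.969, -0.245, -0.002], [-0.001, 0.006, -1.0]]
ft_force: [-0.7, -0.1, 1.0]
grip_width: 0.0487
```

Request:
{"name": "apply_moves", "arguments": {
  "plan": [
    {"tx":0,"ty":0,"tz":-0.5,"rx":0,"ry":0,"rz":0,"jaw":-1},
    {"tx":0,"ty":0,"tz":-0.5,"rx":0,"ry":0,"rz":0,"jaw":-1}
  ]
}}

```text
time_s: 5.65
position: [0.6008, 0.007, 0.0425]
tool_rot: [[0.245, 0.969, 0.006], [0.969, -0.245, -0.002], [-0.001, 0.006, -1.0]]
ft_force: [-1.7, 0.6, 5.0]
grip_width: 0.0486
```

Firmly on the bed (force up from -2.6 N to +5 N). I'll let go and rise.

Request:
{"name": "apply_moves", "arguments": {
  "plan": [
    {"tx":0,"ty":0,"tz":0,"rx":0,"ry":0,"rz":0,"jaw":0.6},
    {"tx":0,"ty":0,"tz":0,"rx":0,"ry":0,"rz":0,"jaw":0.6},
    {"tx":0,"ty":0,"tz":0,"rx":0,"ry":0,"rz":0,"jaw":0.6},
    {"tx":0,"ty":0,"tz":0,"rx":0,"ry":0,"rz":0,"jaw":0.6},
    {"tx":0,"ty":0,"tz":10,"rx":0,"ry":0,"rz":0,"jaw":0.6},
    {"tx":0,"ty":0,"tz":40,"rx":0,"ry":0,"rz":0,"jaw":0.6},
    {"tx":0,"ty":0,"tz":80,"rx":0,"ry":0,"rz":0,"jaw":0.6},
    {"tx":0,"ty":0,"tz":120,"rx":0,"ry":0,"rz":0,"jaw":0.6},
    {"tx":0,"ty":0,"tz":160,"rx":0,"ry":0,"rz":0,"jaw":0.6},
    {"tx":0,"ty":0,"tz":160,"rx":0,"ry":0,"rz":0,"jaw":0.6}
  ]
}}

```text
time_s: 6.65
position: [0.6028, 0.0068, 0.2092]
tool_rot: [[0.245, 0.969, 0.017], [0.97, -0.245, -0.004], [0.0, 0.018, -1.0]]
ft_force: [0.4, 1.3, -0.5]
grip_width: 0.0684
```

```bash
python3 - <<'E'
from m import *
s=st(); grab('wrist','wrist4'); grab('scene','scene4'); grab('side','side4')
a=cv2.imread('pics/side4.png')[170:310,230:400]; b=cv2.imread('pics/scene4.png')[230:340,200:390]
cv2.imwrite('pics/c4.png',np.hstack([cv2.resize(x,(400,330),interpolation=cv2.INTER_CUBIC) for x in (a,b)]))
E
```

```text
{'time_s': 6.65, 'position': [0.6028, 0.0068, 0.2092], 'ft_force': [0.36, 1.3174, -0.4873], 'wrist_torque': [-0.0021, -0.0289, 0.0008], 'grip_width': 0.0684, 'q': [-10.5691, 26.7108, 66.2778, -0.0566, 86.0006, 3.6125]}
```

View pics/wrist4.png

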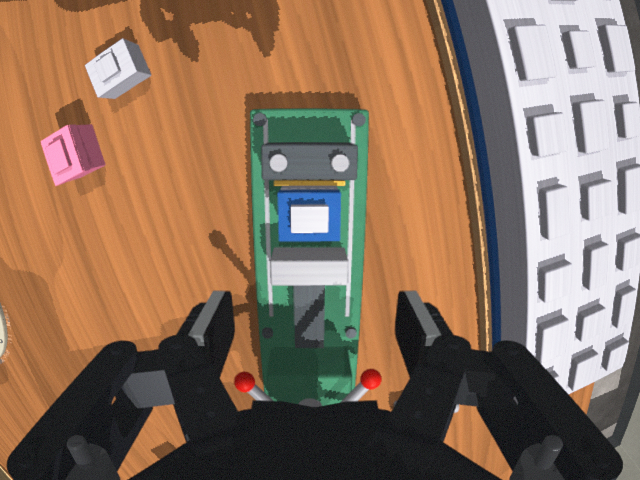

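View pics/c4.png

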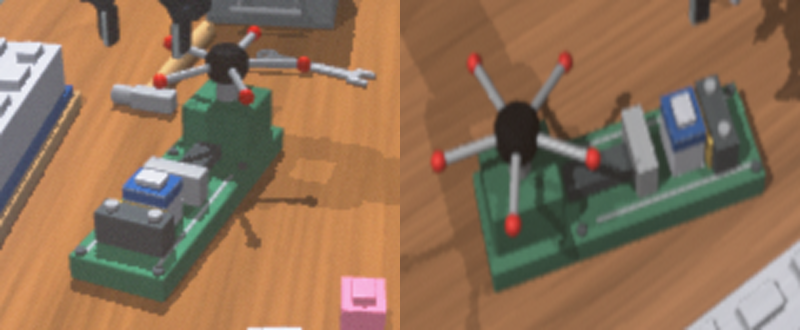

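The insert stands upright and square between pad and jaw, and the gripper is clear of it. Now the wheel: I'll write a planner helper and compute torque about the axis from the wrist readings.

```bash
cat > w.py <<'E'
from m import *
from scipy.spatial.transform import Rotation as Ro
C=np.array([.5513,-.1863])
def u(a): a=np.radians(a); return np.array([np.cos(a),np.sin(a)])
def pose(phi,d,z,r=.066):   # finger beside a spoke at world angle phi, d metres to its CCW side
    p=C+r*u(phi)+d*u(phi+90); y=u(phi)
    R=np.array([[y[0],y[1],0],[y[1],-y[0],0],[0,0,-1]]).T.copy()
    # columns x=(y0,y1,0), y=(y1,-y0,0), z=-1
    return np.r_[p,z],R
def rows(targets):
    s=env.observe(); p0=np.array(s['position']);R0=np.array(s['tool_rot'])
    for t in targets:
        p,R=pose(*t); rv=Ro.from_matrix(R@R0.T).as_rotvec()
        print(np.round((p-p0)*1000,1),np.round(rv,3),'turn',round(np.degrees(np.linalg.norm(rv)),1))
def tq():
    s=env.observe(); p=np.array(s['position'])[:2]-C; F=np.array(s['ft_force']); M=np.array(s['wrist_torque'])
    tz=p[0]*F[1]-p[1]*F[0]
    print('t',s['time_s'],'p',np.round(s['position'],4),'F',np.round(F,2),'|Fxy|',round(np.hypot(*F[:2]),2),'rxF',round(tz,3),'Mz',round(M[2],3),'tot/70mm',round((tz+M[2])/.07,1))
E
python3 - <<'E'
from w import *
tq(); rows([(76,.036,.209),(58,.036,.209),(41,.036,.209),(41,.036,.16),(41,.036,.112)])
E
```

```text
t 6.8 p [0.6004 0.0071 0.2022] F [-0.06  0.34 -0.68] |Fxy| 0.35 rxF 0.029 Mz -0.023 tot/70mm 0.1
[ -68.  -120.6    6.8] [0.002 0.005 0.003] turn 0.4
[ -44.6 -118.3    6.8] [ 0.003  0.005 -0.311] turn 17.8
[ -22.9 -122.9    6.8] [ 0.003  0.004 -0.608] turn 34.8
[ -22.9 -122.9  -42.2] [ 0.003  0.004 -0.608] turn 34.8
[ -22.9 -122.9  -90.2] [ 0.003  0.004 -0.608] turn 34.8
```

Request:
{"name": "apply_moves", "arguments": {
  "plan": [
    {"tx":-5,"ty":-30,"tz":7,"rx":0,"ry":0,"rz":-0.12,"jaw":-1},
    {"tx":-10,"ty":-60,"tz":7,"rx":0,"ry":0,"rz":-0.24,"jaw":-1},
    {"tx":-15,"ty":-90,"tz":7,"rx":0,"ry":0,"rz":-0.36,"jaw":-1},
    {"tx":-20,"ty":-115,"tz":7,"rx":0,"ry":0,"rz":-0.48,"jaw":-1},
    {"tx":-23,"ty":-123,"tz":0,"rx":0.003,"ry":0.004,"rz":-0.608,"jaw":-1},
    {"tx":-23,"ty":-123,"tz":-20,"rx":0.003,"ry":0.004,"rz":-0.608,"jaw":-1},
    {"tx":-23,"ty":-123,"tz":-35,"rx":0.003,"ry":0.004,"rz":-0.608,"jaw":-1},
    {"tx":-23,"ty":-123,"tz":-35,"rx":0.003,"ry":0.004,"rz":-0.608,"jaw":-1}
  ],
  "grip_force": 60
}}

```text
time_s: 7.6
position: [0.5759, -0.1155, 0.164]
tool_rot: [[0.755, 0.655, -0.006], [0.655, -0.755, 0.002], [-0.003, -0.006, -1.0]]
ft_force: [-0.7, 0.7, -0.8]
grip_width: -0.0
```

```bash
python3 - <<'E'
from w import *
tq(); print(env.observe()['grip_width']); grab('scene','scene5'); grab('side','side5')
a=cv2.imread('pics/side5.png')[130:290,230:400]; b=cv2.imread('pics/scene5.png')[200:340,190:340]
cv2.imwrite('pics/c5.png',np.hstack([cv2.resize(x,(400,376),interpolation=cv2.INTER_CUBIC) for x in (a,b)]))
E
```

```text
t 7.6 p [ 0.5759 -0.1155  0.164 ] F [-0.66  0.66 -0.8 ] |Fxy| 0.93 rxF 0.063 Mz 0.01 tot/70mm 1.0
-3.730706021804874e-05
```

View pics/c5.png

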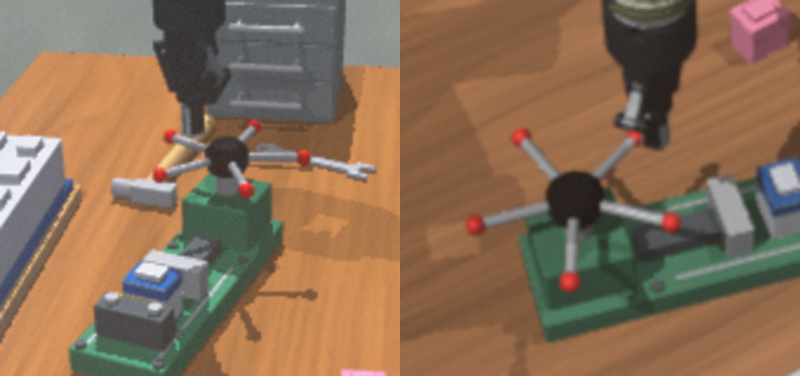

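Closed fingers hang between the two spokes nearest the jaw. Going down.

Request:
{"name": "apply_moves", "arguments": {
  "plan": [
    {"tx":0,"ty":0,"tz":-12,"rx":0,"ry":0,"rz":0,"jaw":-1},
    {"tx":0,"ty":0,"tz":-24,"rx":0,"ry":0,"rz":0,"jaw":-1},
    {"tx":0,"ty":0,"tz":-38,"rx":0,"ry":0,"rz":0,"jaw":-1},
    {"tx":0,"ty":0,"tz":-52,"rx":0,"ry":0,"rz":0,"jaw":-1},
    {"tx":0,"ty":0,"tz":-52,"rx":0,"ry":0,"rz":0,"jaw":-1}
  ]
}}

```text
time_s: 8.2
position: [0.5761, -0.1153, 0.1125]
tool_rot: [[0.755, 0.656, -0.005], [0.656, -0.755, 0.002], [-0.003, -0.005, -1.0]]
ft_force: [1.0, 0.7, -0.6]
grip_width: 0.0003
```

```bash
python3 - <<'E'
from w import *
tq(); rows([(41,.028,.112),(41,.024,.112),(41,.022,.112),(41,.02,.112)]+[(41-4*i,.02,.112) for i in range(1,8)])
E
```

```text
t 8.2 p [ 0.5761 -0.1153  0.1125] F [ 1.02  0.74 -0.62] |Fxy| 1.26 rxF -0.054 Mz -0.014 tot/70mm -1.0
[ 6.6 -6.6 -0.5] [-0.002 -0.005  0.   ] turn 0.3
[ 9.3 -9.6 -0.5] [-0.002 -0.005  0.   ] turn 0.3
[ 10.6 -11.1  -0.5] [-0.002 -0.005  0.   ] turn 0.3
[ 11.9 -12.6  -0.5] [-0.002 -0.005  0.   ] turn 0.3
[ 15.9 -15.3  -0.5] [-0.002 -0.005 -0.07 ] turn 4.0
[ 19.6 -18.3  -0.5] [-0.002 -0.005 -0.139] turn 8.0
[ 23.2 -21.5  -0.5] [-0.002 -0.005 -0.209] turn 12.0
[ 26.6 -25.   -0.5] [-0.002 -0.005 -0.279] turn 16.0
[ 29.6 -28.7  -0.5] [-0.003 -0.005 -0.349] turn 20.0
[ 32.5 -32.6  -0.5] [-0.003 -0.005 -0.419] turn 24.0
[ 35.  -36.7  -0.5] [-0.003 -0.005 -0.488] turn 28.0
```

Clear between the spokes. I'll approach and push a little, then read the force.

Request:
{"name": "apply_moves", "arguments": {
  "plan": [
    {"tx":3.5,"ty":-3.5,"tz":0,"rx":0,"ry":0,"rz":0,"jaw":-1},
    {"tx":6.6,"ty":-6.6,"tz":0,"rx":0,"ry":0,"rz":0,"jaw":-1},
    {"tx":9.3,"ty":-9.6,"tz":0,"rx":0,"ry":0,"rz":0,"jaw":-1},
    {"tx":10.6,"ty":-11.1,"tz":0,"rx":0,"ry":0,"rz":0,"jaw":-1},
    {"tx":11.9,"ty":-12.6,"tz":0,"rx":0,"ry":0,"rz":0,"jaw":-1},
    {"tx":13.9,"ty":-14,"tz":0,"rx":0,"ry":0,"rz":-0.035,"jaw":-1}
  ]
}}

```text
time_s: 8.8
position: [0.5901, -0.1295, 0.1126]
tool_rot: [[0.778, 0.629, -0.005], [0.629, -0.778, 0.002], [-0.003, -0.005, -1.0]]
ft_force: [1.1, 0.3, -0.1]
grip_width: 0.0
```

```bash
python3 - <<'E'
from w import *
tq()
E
```

```text
t 8.8 p [ 0.5901 -0.1295  0.1126] F [ 1.07  0.33 -0.09] |Fxy| 1.12 rxF -0.048 Mz 0.023 tot/70mm -0.4
```

```bash
cat >> w.py <<'E'
def where(phi):
    s=env.observe(); p=np.array(s['position'])[:2]-C; R=np.array(s['tool_rot'])
    print('along',round(p@u(phi)*1000,1),'off',round(p@u(phi+90)*1000,1),'yaw',round(np.degrees(np.arctan2(R[1,0],R[0,0])),1),'finger ang',round(np.degrees(np.arctan2(p[1],p[0])),1))
E
python3 - <<'E'
from w import *
where(41); rows([(41,d/1000,.112) for d in (16,14,12,11,10,9,8)]); grab('scene','s6'); grab('wrist','w6')
a=cv2.imread('pics/s6.png')[200:340,190:340]; cv2.imwrite('pics/c6.png',cv2.resize(a,(600,560),interpolation=cv2.INTER_CUBIC))
E
```

```text
along 66.6 off 17.5 yaw 38.9 finger ang 55.7
[ 0.5 -1.5 -0.6] [-0.002 -0.005  0.036] turn 2.1
[ 1.9 -3.  -0.6] [-0.002 -0.005  0.036] turn 2.1
[ 3.2 -4.5 -0.6] [-0.002 -0.005  0.036] turn 2.1
[ 3.8 -5.2 -0.6] [-0.002 -0.005  0.036] turn 2.1
[ 4.5 -6.  -0.6] [-0.002 -0.005  0.036] turn 2.1
[ 5.1 -6.7 -0.6] [-0.002 -0.005  0.036] turn 2.1
[ 5.8 -7.5 -0.6] [-0.002 -0.005  0.036] turn 2.1
```

View pics/c6.png

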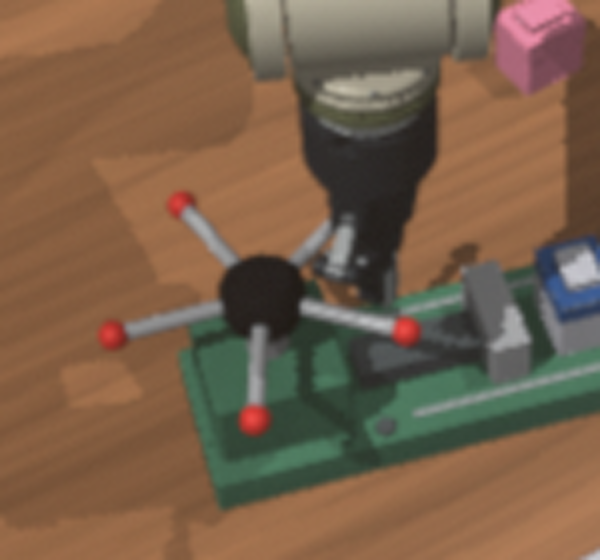

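View pics/w6.png

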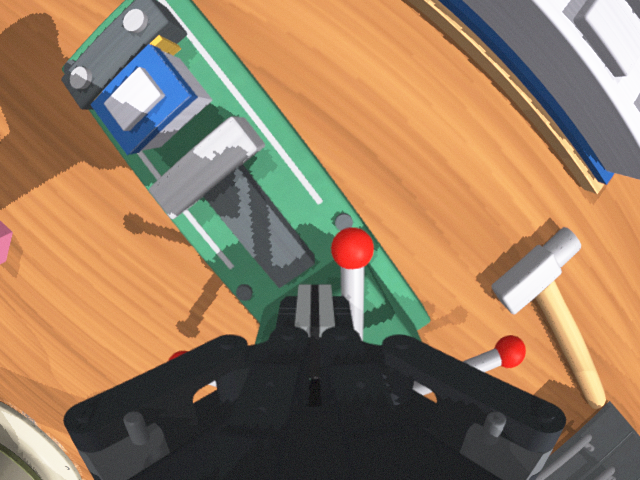

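The wrist view shows the closed fingers at (313,300) and the spoke with its ball at (352,248), just to their right and not touched yet. Next I'll sweep round.

```bash
python3 - <<'E'
from w import *
rows([(40-3*i,.013,.112) for i in range(0,11)])
E
```

```text
[ 3.3 -4.4 -0.5] [-0.002 -0.005  0.018] turn 1.1
[ 6.  -6.7 -0.5] [-0.002 -0.005 -0.034] turn 2.0
[ 8.6 -9.1 -0.5] [-0.002 -0.005 -0.086] turn 5.0
[ 11.  -11.7  -0.5] [-0.002 -0.005 -0.139] turn 8.0
[ 13.3 -14.3  -0.5] [-0.002 -0.005 -0.191] turn 11.0
[ 15.5 -17.1  -0.5] [-0.002 -0.005 -0.243] turn 14.0
[ 17.5 -20.   -0.5] [-0.003 -0.005 -0.296] turn 17.0
[ 19.3 -23.   -0.5] [-0.003 -0.005 -0.348] turn 20.0
[ 21.  -26.1  -0.5] [-0.003 -0.005 -0.401] turn 23.0
[ 22.5 -29.3  -0.5] [-0.003 -0.004 -0.453] turn 26.0
[ 23.9 -32.5  -0.5] [-0.003 -0.004 -0.505] turn 29.0
```

Request:
{"name": "apply_moves", "arguments": {
  "plan": [
    {"tx":1.6,"ty":-2.2,"tz":0,"rx":0,"ry":0,"rz":0.01,"jaw":-1},
    {"tx":3.3,"ty":-4.4,"tz":0,"rx":0,"ry":0,"rz":0.018,"jaw":-1},
    {"tx":6,"ty":-6.7,"tz":0,"rx":0,"ry":0,"rz":-0.034,"jaw":-1},
    {"tx":8.6,"ty":-9.1,"tz":0,"rx":0,"ry":0,"rz":-0.086,"jaw":-1},
    {"tx":11,"ty":-11.7,"tz":0,"rx":0,"ry":0,"rz":-0.139,"jaw":-1}
  ]
}}

```text
time_s: 9.4
position: [0.6013, -0.1411, 0.1129]
tool_rot: [[0.858, 0.514, -0.004], [0.514, -0.858, 0.003], [-0.002, -0.005, -1.0]]
ft_force: [-1.5, 1.4, 2.9]
grip_width: 0.0001
```

```bash
python3 - <<'E'
from w import *
tq(); where(31); grab('wrist','w7')
E
```

```text
t 9.4 p [ 0.6013 -0.1411  0.1129] F [-1.54  1.4   2.89] |Fxy| 2.08 rxF 0.14 Mz -0.009 tot/70mm 1.9
along 66.1 off 13.0 yaw 30.9 finger ang 42.1
```

View pics/w7.png

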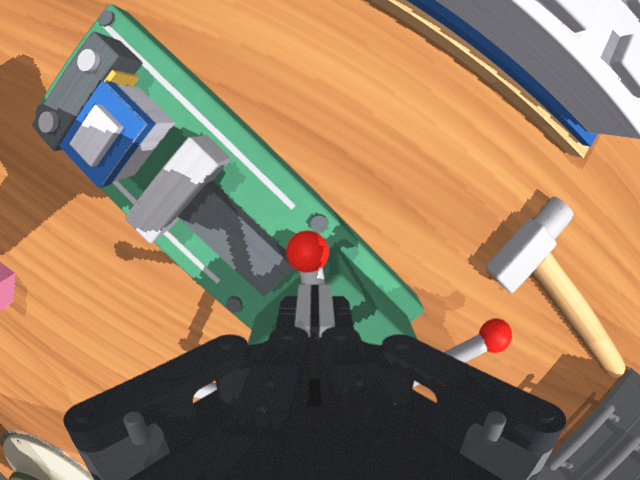

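```bash
python3 - <<'E'
from w import *
for t in ['w6','w7']:
    d=load(t); 
    for b in redballs(d):
        p=b[2][:2]-C; print(t,b[0],b[1],b[2],np.degrees(np.arctan2(p[1],p[0])),np.hypot(*p))
    print('tcp px',[proj(d,q) for q in [(.5901,-.1295,.1126),(.6013,-.1411,.1129)]])
    print(np.round(d['world_from_camera'],4).tolist())
grab('side','s7'); a=cv2.imread('pics/s7.png')[150:270,260:380]; cv2.imwrite('pics/c7.png',cv2.resize(a,(600,600),interpolation=cv2.INTER_CUBIC))
grab('scene','sc7'); a=cv2.imread('pics/sc7.png')[200:340,190:340]; cv2.imwrite('pics/c7b.png',cv2.resize(a,(600,560),interpolation=cv2.INTER_CUBIC))
E
```

```text
w6 [351.7 247.8] 1282 [ 0.6187 -0.128   0.13  ] 40.85989805999232 0.08916626615208487
w6 [510.6 350.6] 668 [ 0.6287 -0.2332  0.13  ] -31.218970258261475 0.09044973648078079
w6 [176.8 354.4] 51 [ 0.5207 -0.0979  0.13  ] 109.06841142069734 0.09351715826113678
tcp px [array([312.1073, 281.5278]), array([345.521 , 279.0043])]
[[0.627, 0.7435, 0.2325, 0.6489], [-0.779, 0.6005, 0.1805, -0.0846], [-0.0054, -0.2943, 0.9557, 0.2762], [0.0, 0.0, 0.0, 1.0]]
w7 [307.  251.3] 1339 [ 0.6188 -0.1283  0.13  ] 40.685669505478366 0.08897982132644584
w7 [495.8 334.6] 764 [ 0.6286 -0.2332  0.13  ] -31.22504316775241 0.09039795760614446
tcp px [array([280.1371, 287.7863]), array([312.3038, 281.4715])]
[[0.5143, 0.8188, 0.2552, 0.6657], [-0.8576, 0.493, 0.1467, -0.1047], [-0.0057, -0.2943, 0.9557, 0.2765], [0.0, 0.0, 0.0, 1.0]]
```

View pics/c7.png

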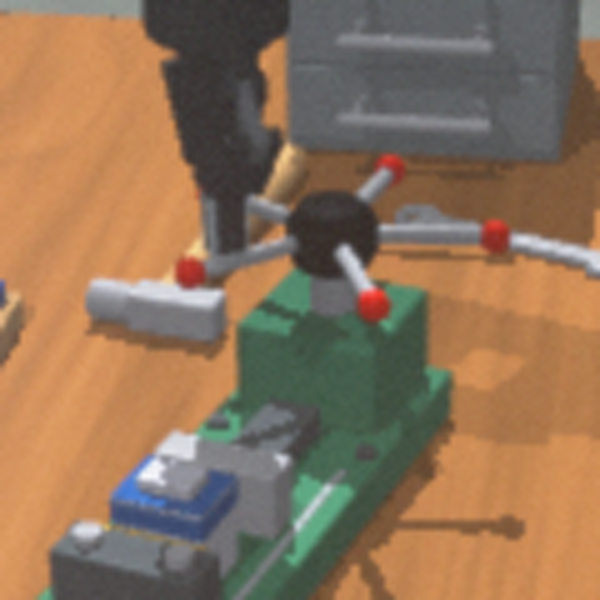

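View pics/c7b.png

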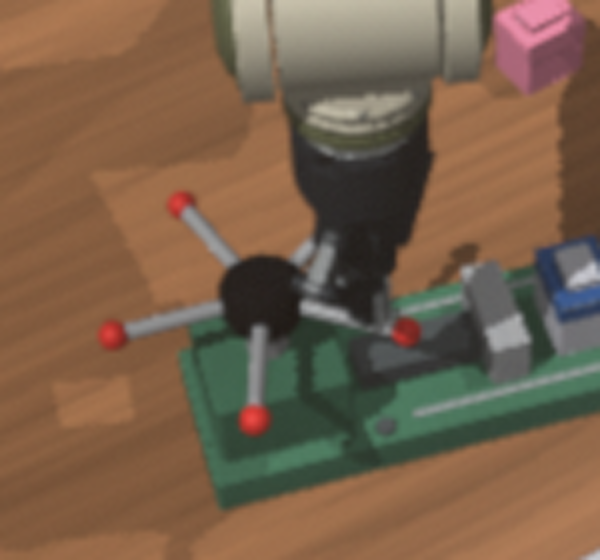

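```bash
python3 - <<'E'
from w import *
s=env.observe(); R=np.array(s['tool_rot']);p=np.array(s['position'])
d=load('w7')
for z in (0,.01,.02,.03):
  for x in (0,.011):
    print('back',z,'x',x,proj(d,p+R@[x,0,-z]), [proj(d,p+R@[x,yy,-z])[0].round(1) for yy in (-.009,.009)])
for n in ('s7','sc7'):
    print(n,proj(load(n),p), 'ball B',proj(load(n),[.6188,-.128,.13]),'center',proj(load(n),[*C,.13]),[b[0] for b in redballs(load(n))])
a=cv2.imread('pics/w7.png')[220:380,230:400]; cv2.imwrite('pics/c7c.png',cv2.resize(a,(640,602),interpolation=cv2.INTER_CUBIC)[:600])
E
```

```text
back 0 x 0 [313.3305 281.4883] [np.float64(294.7), np.float64(332.0)]
back 0 x 0.011 [313.2599 260.2068] [np.float64(294.2), np.float64(332.3)]
back 0.01 x 0 [313.2263 290.4312] [np.float64(293.6), np.float64(332.9)]
back 0.01 x 0.011 [313.1483 268.2057] [np.float64(293.0), np.float64(333.3)]
back 0.02 x 0 [313.1107 300.3729] [np.float64(292.3), np.float64(333.9)]
back 0.02 x 0.011 [313.0238 277.1495] [np.float64(291.7), np.float64(334.4)]
back 0.03 x 0 [312.9819 311.4736] [np.float64(290.9), np.float64(335.0)]
back 0.03 x 0.011 [312.8841 287.2037] [np.float64(290.2), np.float64(335.6)]
s7 [304.7379 207.7445] ball B [297.2463 203.9501] center [325.4728 196.0883] [array([334.4, 210.3])]
sc7 [282.5323 284.5924] ball B [290.9603 282.6705] center [255.2744 273.8759] [array([217.5, 283.7]), array([253.2, 304.8])]
```

View pics/c7c.png

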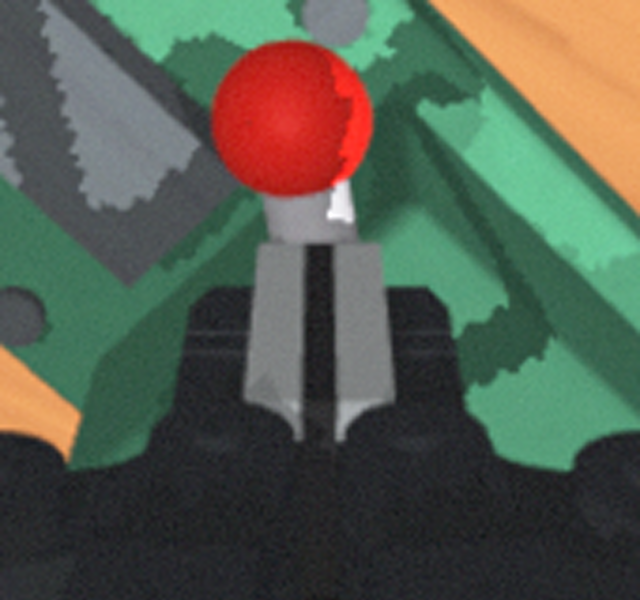

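The wheel has not moved: the ball is still at 40.8°, and the closed fingertips ride on top of the spoke, with Fz up. The visible tips end about 20 mm short of the nominal TCP. I'll back off into the gap and go lower.

```bash
python3 - <<'E'
from w import *
rows([(41,.036,.115),(41,.036,.094)])
E
```

```text
[-24.1  25.7   2.1] [-0.002 -0.004  0.173] turn 9.9
[-24.1  25.7 -18.9] [-0.002 -0.004  0.173] turn 9.9
```

Request:
{"name": "apply_moves", "arguments": {
  "plan": [
    {"tx":0,"ty":0,"tz":3,"rx":0,"ry":0,"rz":0,"jaw":-1},
    {"tx":-8,"ty":8.5,"tz":3,"rx":0,"ry":0,"rz":0.06,"jaw":-1},
    {"tx":-16,"ty":17,"tz":3,"rx":0,"ry":0,"rz":0.12,"jaw":-1},
    {"tx":-24,"ty":25.7,"tz":3,"rx":-0.002,"ry":-0.004,"rz":0.173,"jaw":-1},
    {"tx":-24,"ty":25.7,"tz":-5,"rx":-0.002,"ry":-0.004,"rz":0.173,"jaw":-1},
    {"tx":-24,"ty":25.7,"tz":-12,"rx":-0.002,"ry":-0.004,"rz":0.173,"jaw":-1},
    {"tx":-24,"ty":25.7,"tz":-19,"rx":-0.002,"ry":-0.004,"rz":0.173,"jaw":-1},
    {"tx":-24,"ty":25.7,"tz":-19,"rx":-0.002,"ry":-0.004,"rz":0.173,"jaw":-1}
  ]
}}

```text
time_s: 10.35
position: [0.5772, -0.116, 0.0924]
tool_rot: [[0.755, 0.655, -0.002], [0.655, -0.755, 0.001], [-0.001, -0.002, -1.0]]
ft_force: [-0.5, 0.6, 0.1]
grip_width: 0.0001
```

```bash
python3 - <<'E'
from w import *
tq(); where(41); grab('wrist','w8'); 
d=load('w8')
for b in redballs(d):
        p=b[2][:2]-C; print(b[0],b[1],np.degrees(np.arctan2(p[1],p[0])),np.hypot(*p))
rows([(41,k,.094) for k in (.03,.026,.023,.02,.017,.014)])
grab('side','s8'); a=cv2.imread('pics/s8.png')[150:270,260:380]; cv2.imwrite('pics/c8.png',cv2.resize(a,(600,600),interpolation=cv2.INTER_CUBIC))
E
```

```text
t 10.35 p [ 0.5772 -0.116   0.0924] F [-0.5   0.57  0.14] |Fxy| 0.76 rxF 0.05 Mz 0.014 tot/70mm 0.9
along 65.7 off 36.1 yaw 40.9 finger ang 69.8
[408.8 264.2] 1603 41.006369424709646 0.0892215836380873
[553.3 371.9] 692 -31.079092547201892 0.09055582015344528
[204.4 391.3] 229 113.90009536001602 0.08914196184822169
[ 3.9 -4.3  1. ] [-0.    -0.001  0.001] turn 0.1
[ 6.5 -7.3  1. ] [-0.    -0.001  0.001] turn 0.1
[ 8.5 -9.6  1. ] [-0.    -0.001  0.001] turn 0.1
[ 10.5 -11.9   1. ] [-0.    -0.001  0.001] turn 0.1
[ 12.5 -14.1   1. ] [-0.    -0.001  0.001] turn 0.1
[ 14.4 -16.4   1. ] [-0.    -0.001  0.001] turn 0.1
```

View pics/c8.png

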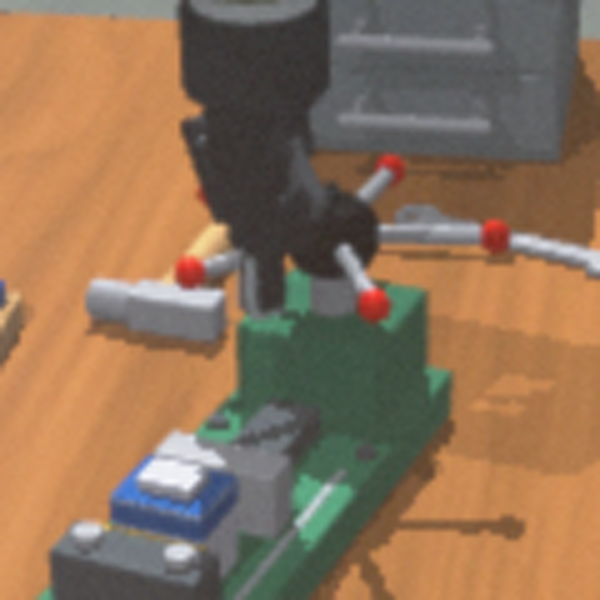

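View pics/w8.png

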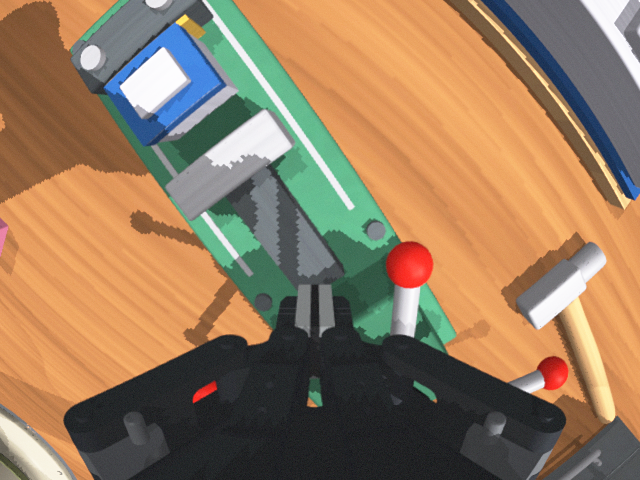

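Request:
{"name": "apply_moves", "arguments": {
  "plan": [
    {"tx":3.9,"ty":-4.3,"tz":0.5,"rx":0,"ry":0,"rz":0,"jaw":-1},
    {"tx":6.5,"ty":-7.3,"tz":0.5,"rx":0,"ry":0,"rz":0,"jaw":-1},
    {"tx":8.5,"ty":-9.6,"tz":0.5,"rx":0,"ry":0,"rz":0,"jaw":-1},
    {"tx":10.5,"ty":-11.9,"tz":0.5,"rx":0,"ry":0,"rz":0,"jaw":-1}
  ]
}}

```text
time_s: 10.85
position: [0.5885, -0.1283, 0.0941]
tool_rot: [[0.755, 0.655, 0.0], [0.655, -0.755, -0.0], [-0.0, 0.0, -1.0]]
ft_force: [-0.4, -0.1, 0.3]
grip_width: -0.0001
```

```bash
python3 - <<'E'
from w import *
tq(); where(41)
rows([(41-3*i,.017,.094) for i in range(0,6)])
E
```

```text
t 10.85 p [ 0.5885 -0.1283  0.0941] F [-0.41 -0.15  0.34] |Fxy| 0.44 rxF 0.018 Mz 0.023 tot/70mm 0.6
along 66.1 off 19.4 yaw 40.9 finger ang 57.4
[ 1.5 -1.9 -0.1] [0.    0.    0.001] turn 0.1
[ 4.4 -4.  -0.1] [ 0.     0.    -0.051] turn 2.9
[ 7.2 -6.2 -0.1] [ 0.     0.    -0.104] turn 5.9
[ 9.8 -8.6 -0.1] [ 0.     0.    -0.156] turn 8.9
[ 12.3 -11.1  -0.1] [ 0.     0.    -0.209] turn 11.9
[ 14.7 -13.8  -0.1] [ 0.     0.    -0.261] turn 14.9
```

Request:
{"name": "apply_moves", "arguments": {
  "plan": [
    {"tx":1.5,"ty":-1.9,"tz":0,"rx":0,"ry":0,"rz":0,"jaw":-1},
    {"tx":3,"ty":-3,"tz":0,"rx":0,"ry":0,"rz":-0.025,"jaw":-1},
    {"tx":4.4,"ty":-4,"tz":0,"rx":0,"ry":0,"rz":-0.051,"jaw":-1},
    {"tx":5.8,"ty":-5.1,"tz":0,"rx":0,"ry":0,"rz":-0.078,"jaw":-1},
    {"tx":7.2,"ty":-6.2,"tz":0,"rx":0,"ry":0,"rz":-0.104,"jaw":-1}
  ]
}}

```text
time_s: 11.35
position: [0.5948, -0.1333, 0.0941]
tool_rot: [[0.82, 0.573, -0.002], [0.573, -0.82, 0.002], [-0.001, -0.003, -1.0]]
ft_force: [-3.5, 5.8, 2.6]
grip_width: 0.0001
```

```bash
python3 - <<'E'
from w import *
tq(); where(35); grab('wrist','w9'); 
d=load('w9')
for b in redballs(d):
        p=b[2][:2]-C; print(b[0],b[1],np.degrees(np.arctan2(p[1],p[0])),np.hypot(*p))
E
```

```text
t 11.35 p [ 0.5948 -0.1333  0.0941] F [-3.47  5.8   2.56] |Fxy| 6.76 rxF 0.436 Mz 0.033 tot/70mm 6.7
along 66.1 off 18.4 yaw 34.9 finger ang 50.6
[363.4 263.9] 1616 34.479175956420725 0.08928363790812116
[524.3 375. ] 688 -36.88515644858427 0.09079300597651793
```

The wheel turns at about 6.7 N. Sweeping on.

```bash
python3 - <<'E'
from w import *
rows([(35-3*i,.017,.094) for i in range(1,13)])
E
```

```text
[ 3.2 -3.4 -0.1] [-0.002 -0.002 -0.05 ] turn 2.9
[ 5.7 -5.9 -0.1] [-0.002 -0.002 -0.102] turn 5.9
[ 8.1 -8.5 -0.1] [-0.002 -0.002 -0.155] turn 8.9
[ 10.3 -11.3  -0.1] [-0.002 -0.002 -0.207] turn 11.9
[ 12.4 -14.2  -0.1] [-0.002 -0.002 -0.259] turn 14.9
[ 14.4 -17.2  -0.1] [-0.002 -0.002 -0.312] turn 17.9
[ 16.2 -20.3  -0.1] [-0.002 -0.002 -0.364] turn 20.9
[ 17.8 -23.5  -0.1] [-0.002 -0.002 -0.417] turn 23.9
[ 19.2 -26.7  -0.1] [-0.002 -0.002 -0.469] turn 26.9
[ 20.5 -30.1  -0.1] [-0.002 -0.001 -0.521] turn 29.9
[ 21.6 -33.5  -0.1] [-0.002 -0.001 -0.574] turn 32.9
[ 22.5 -36.9  -0.1] [-0.002 -0.001 -0.626] turn 35.9
```

Request:
{"name": "apply_moves", "arguments": {
  "plan": [
    {"tx":3.2,"ty":-3.4,"tz":0,"rx":0,"ry":0,"rz":-0.05,"jaw":-1},
    {"tx":5.7,"ty":-5.9,"tz":0,"rx":0,"ry":0,"rz":-0.102,"jaw":-1},
    {"tx":8.1,"ty":-8.5,"tz":0,"rx":0,"ry":0,"rz":-0.155,"jaw":-1},
    {"tx":10.3,"ty":-11.3,"tz":0,"rx":0,"ry":0,"rz":-0.207,"jaw":-1},
    {"tx":12.4,"ty":-14.2,"tz":0,"rx":0,"ry":0,"rz":-0.259,"jaw":-1},
    {"tx":14.4,"ty":-17.2,"tz":0,"rx":0,"ry":0,"rz":-0.312,"jaw":-1},
    {"tx":16.2,"ty":-20.3,"tz":0,"rx":0,"ry":0,"rz":-0.364,"jaw":-1},
    {"tx":17.8,"ty":-23.5,"tz":0,"rx":0,"ry":0,"rz":-0.417,"jaw":-1},
    {"tx":19.2,"ty":-26.7,"tz":0,"rx":0,"ry":0,"rz":-0.469,"jaw":-1},
    {"tx":20.5,"ty":-30.1,"tz":0,"rx":0,"ry":0,"rz":-0.521,"jaw":-1},
    {"tx":21.6,"ty":-33.5,"tz":0,"rx":0,"ry":0,"rz":-0.574,"jaw":-1},
    {"tx":22.5,"ty":-36.9,"tz":0,"rx":0,"ry":0,"rz":-0.626,"jaw":-1}
  ]
}}

```text
time_s: 12.6
position: [0.6175, -0.169, 0.0941]
tool_rot: [[1.0, -0.019, -0.001], [-0.019, -1.0, 0.005], [-0.001, -0.005, -1.0]]
ft_force: [0.3, 5.9, 1.7]
grip_width: -0.0001
```

```bash
cat >> w.py <<'E'
def balls(t):
    d=load(t)
    for b in redballs(d):
        p=b[2][:2]-C; print('ball',b[0],b[1],round(np.degrees(np.arctan2(p[1],p[0])),1),np.hypot(*p).round(4))
E
python3 - <<'E'
from w import *
tq(); where(-1); grab('wrist','w10'); balls('w10')
rows([(-1-4*i,.017,.094) for i in range(1,6)])
E
```

```text
t 12.6 p [ 0.6175 -0.169   0.0941] F [0.31 5.87 1.7 ] |Fxy| 5.87 rxF 0.383 Mz 0.015 tot/70mm 5.7
along 65.9 off 18.4 yaw -1.1 finger ang 14.6
ball [363.2 264. ] 1611 -1.8 0.0898
ball [524.8 374.9] 711 -72.7 0.0916
[ 0.9 -5.4 -0.1] [-0.005 -0.001 -0.065] turn 3.7
[  1.5 -10.2  -0.1] [-0.005 -0.001 -0.135] turn 7.7
[  1.8 -14.9  -0.1] [-0.005 -0.    -0.205] turn 11.7
[  1.8 -19.7  -0.1] [-0.005 -0.    -0.275] turn 15.7
[  1.4 -24.4  -0.1] [-0.005 -0.    -0.345] turn 19.7
```

View pics/w10.png

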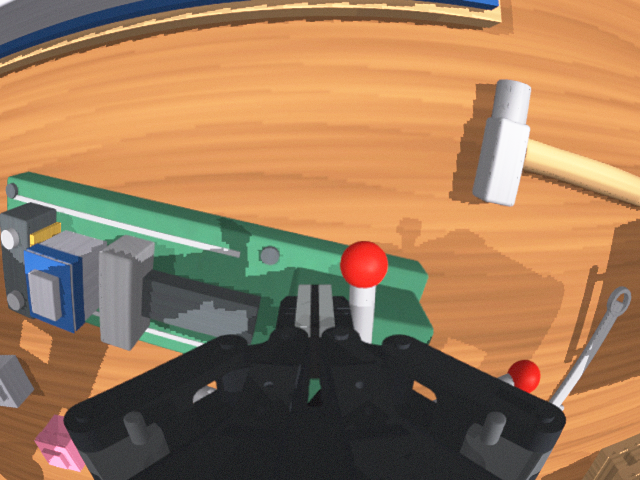

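The first spoke is at -1.8° after 43° of turn, at about 5.9 N, and the jaw has advanced. I'll push it a little more, then change spoke.

Request:
{"name": "apply_moves", "arguments": {
  "plan": [
    {"tx":0.9,"ty":-5.4,"tz":0,"rx":0,"ry":0,"rz":-0.065,"jaw":-1},
    {"tx":1.3,"ty":-8,"tz":0,"rx":0,"ry":0,"rz":-0.1,"jaw":-1},
    {"tx":1.5,"ty":-10.2,"tz":0,"rx":0,"ry":0,"rz":-0.135,"jaw":-1},
    {"tx":1.8,"ty":-12.5,"tz":0,"rx":0,"ry":0,"rz":-0.17,"jaw":-1},
    {"tx":1.8,"ty":-15,"tz":0,"rx":0,"ry":0,"rz":-0.205,"jaw":-1},
    {"tx":1.5,"ty":-10,"tz":0,"rx":0,"ry":0,"rz":-0.205,"jaw":-1},
    {"tx":1.5,"ty":-2,"tz":0,"rx":0,"ry":0,"rz":-0.205,"jaw":-1},
    {"tx":1.5,"ty":2,"tz":15,"rx":0,"ry":0,"rz":-0.205,"jaw":-1},
    {"tx":1.5,"ty":2,"tz":40,"rx":0,"ry":0,"rz":-0.205,"jaw":-1},
    {"tx":1.5,"ty":2,"tz":70,"rx":0,"ry":0,"rz":-0.205,"jaw":-1}
  ]
}}

```text
time_s: 13.65
position: [0.6187, -0.1669, 0.1641]
tool_rot: [[0.975, -0.224, -0.002], [-0.224, -0.975, 0.006], [-0.003, -0.005, -1.0]]
ft_force: [0.7, 0.5, 0.9]
grip_width: -0.0001
```

```bash
python3 - <<'E'
from w import *
tq(); where(-13); grab('wrist','w11'); balls('w11')
grab('scene','sc11'); balls('sc11')
a=cv2.imread('pics/sc11.png')[200:340,190:390]; cv2.imwrite('pics/c11.png',cv2.resize(a,(800,560),interpolation=cv2.INTER_CUBIC))
E
```

```text
t 13.65 p [ 0.6187 -0.1669  0.1641] F [0.66 0.46 0.92] |Fxy| 0.81 rxF 0.018 Mz 0.047 tot/70mm 0.9
along 61.3 off 34.1 yaw -12.9 finger ang 16.1
ball [377.6 209.5] 715 -14.1 0.0898
ball [498.3 304.8] 438 -85.6 0.0918
ball [230.6 307.3] 554 58.4 0.089
ball [222.  291.7] 20 -86.3 0.0902
ball [265.7 303.1] 19 -13.1 0.0899
```

View pics/c11.png

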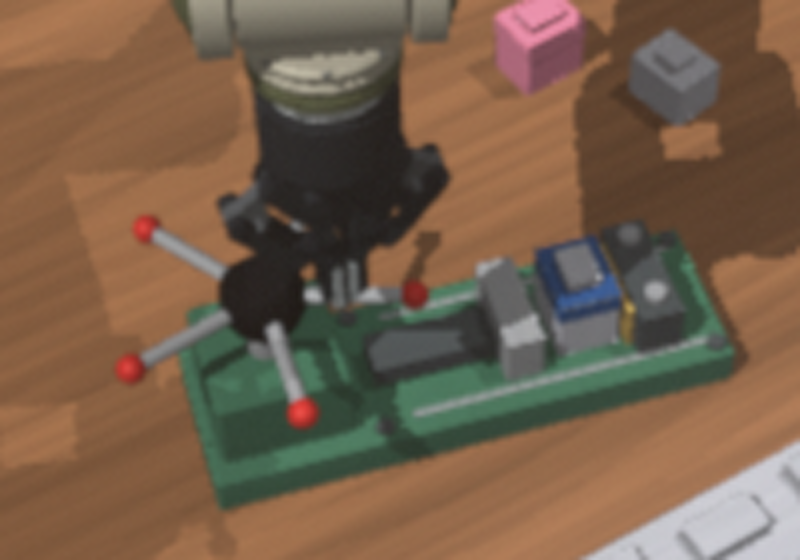

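Turned 55°. The next spoke is at 58.4°, so I'll go over behind it.

```bash
python3 - <<'E'
from w import *
rows([(-13+8*i,.036,.166) for i in range(1,10)]+[(58.4,.036,.166),(58.4,.034,.094)])
E
```

```text
[-0.5 11.7 -2.5] [-0.002  0.007  0.139] turn 8.0
[-5.3 21.  -2.5] [-0.002  0.007  0.278] turn 15.9
[-11.5  29.5  -2.5] [-0.003  0.007  0.418] turn 23.9
[-18.7  37.1  -2.5] [-0.003  0.007  0.557] turn 31.9
[-26.9  43.6  -2.5] [-0.004  0.006  0.697] turn 39.9
[-36.   48.9  -2.5] [-0.004  0.006  0.837] turn 47.9
[-45.7  52.9  -2.5] [-0.005  0.006  0.976] turn 55.9
[-55.8  55.5  -2.5] [-0.005  0.006  1.116] turn 63.9
[-66.2  56.7  -2.5] [-0.005  0.005  1.256] turn 71.9
[-65.5  56.6  -2.5] [-0.005  0.005  1.245] turn 71.3
[-63.7  55.6 -74.5] [-0.005  0.005  1.245] turn 71.3
```

Request:
{"name": "apply_moves", "arguments": {
  "plan": [
    {"tx":-0.5,"ty":11.7,"tz":0,"rx":-0.002,"ry":0.007,"rz":0.139,"jaw":-1},
    {"tx":-5.3,"ty":21,"tz":0,"rx":-0.002,"ry":0.007,"rz":0.278,"jaw":-1},
    {"tx":-11.5,"ty":29.5,"tz":0,"rx":-0.003,"ry":0.007,"rz":0.418,"jaw":-1},
    {"tx":-18.7,"ty":37.1,"tz":0,"rx":-0.003,"ry":0.007,"rz":0.557,"jaw":-1},
    {"tx":-26.9,"ty":43.6,"tz":0,"rx":-0.004,"ry":0.006,"rz":0.697,"jaw":-1},
    {"tx":-36,"ty":48.9,"tz":0,"rx":-0.004,"ry":0.006,"rz":0.837,"jaw":-1},
    {"tx":-45.7,"ty":52.9,"tz":0,"rx":-0.005,"ry":0.006,"rz":0.976,"jaw":-1},
    {"tx":-55.8,"ty":55.5,"tz":0,"rx":-0.005,"ry":0.006,"rz":1.116,"jaw":-1},
    {"tx":-64,"ty":55.6,"tz":0,"rx":-0.005,"ry":0.005,"rz":1.245,"jaw":-1},
    {"tx":-64,"ty":55.6,"tz":0,"rx":-0.005,"ry":0.005,"rz":1.245,"jaw":-1}
  ]
}}

```text
time_s: 14.75
position: [0.5559, -0.1117, 0.1683]
tool_rot: [[0.523, 0.853, -0.001], [0.853, -0.523, 0.001], [0.0, -0.001, -1.0]]
ft_force: [0.1, -0.3, 0.2]
grip_width: 0.0003
```

```bash
python3 - <<'E'
from w import *
tq(); where(58.4); grab('wrist','w12'); balls('w12'); rows([(58.4,.034,.094)])
E
```

```text
t 14.75 p [ 0.5559 -0.1117  0.1683] F [ 0.08 -0.25  0.18] |Fxy| 0.27 rxF -0.007 Mz -0.016 tot/70mm -0.3
along 65.9 off 35.2 yaw 58.5 finger ang 86.5
ball [375.  215.2] 692 58.8 0.0891
ball [494.4 306.1] 407 -13.5 0.0901
ball [232.8 311.9] 528 131.1 0.09
[  0.5  -0.3 -74.3] [-0.001 -0.     0.003] turn 0.2
```

View pics/w12.png

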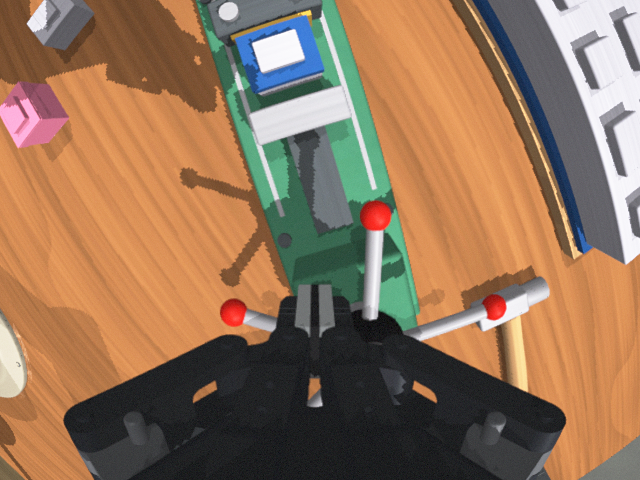

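Request:
{"name": "apply_moves", "arguments": {
  "plan": [
    {"tx":0,"ty":0,"tz":-15,"rx":0,"ry":0,"rz":0,"jaw":-1},
    {"tx":0,"ty":0,"tz":-32,"rx":0,"ry":0,"rz":0,"jaw":-1},
    {"tx":0,"ty":0,"tz":-50,"rx":0,"ry":0,"rz":0,"jaw":-1},
    {"tx":0,"ty":0,"tz":-66,"rx":0,"ry":0,"rz":0,"jaw":-1},
    {"tx":0,"ty":0,"tz":-74,"rx":0,"ry":0,"rz":0,"jaw":-1},
    {"tx":0,"ty":0,"tz":-74,"rx":0,"ry":0,"rz":0,"jaw":-1}
  ]
}}

```text
time_s: 15.4
position: [0.5563, -0.1118, 0.0933]
tool_rot: [[0.528, 0.85, -0.002], [0.85, -0.528, 0.001], [-0.0, -0.002, -1.0]]
ft_force: [0.1, -0.3, 0.7]
grip_width: 0.0001
```

```bash
python3 - <<'E'
from w import *
tq(); where(58.4); rows([(58.6,.028,.094),(58.6,.022,.094)]+[(58.6-3*i,.017,.094) for i in range(10)])
E
```

```text
t 15.4 p [ 0.5563 -0.1118  0.0933] F [ 0.14 -0.27  0.72] |Fxy| 0.3 rxF -0.012 Mz -0.034 tot/70mm -0.7
along 66.1 off 34.8 yaw 58.2 finger ang 86.2
[ 5.5 -3.6  0.7] [-0.001 -0.002  0.008] turn 0.5
[10.6 -6.7  0.7] [-0.001 -0.002  0.008] turn 0.5
[14.9 -9.3  0.7] [-0.001 -0.002  0.008] turn 0.5
[ 18.3 -10.5   0.7] [-0.001 -0.002 -0.045] turn 2.6
[ 21.6 -11.8   0.7] [-0.001 -0.002 -0.097] turn 5.6
[ 24.8 -13.3   0.7] [-0.001 -0.002 -0.149] turn 8.6
[ 28.  -14.9   0.7] [-0.001 -0.002 -0.202] turn 11.6
[ 31.1 -16.7   0.7] [-0.001 -0.002 -0.254] turn 14.6
[ 34.1 -18.7   0.7] [-0.002 -0.002 -0.306] turn 17.6
[ 36.9 -20.8   0.7] [-0.002 -0.002 -0.359] turn 20.6
[ 39.7 -23.1   0.7] [-0.002 -0.002 -0.411] turn 23.6
[ 42.3 -25.5   0.7] [-0.002 -0.002 -0.464] turn 26.6
```

Request:
{"name": "apply_moves", "arguments": {
  "plan": [
    {"tx":5.5,"ty":-3.6,"tz":0.5,"rx":0,"ry":0,"rz":0,"jaw":-1},
    {"tx":10.6,"ty":-6.7,"tz":0.5,"rx":0,"ry":0,"rz":0,"jaw":-1},
    {"tx":14.9,"ty":-9.3,"tz":0.5,"rx":0,"ry":0,"rz":0,"jaw":-1},
    {"tx":18.3,"ty":-10.5,"tz":0.5,"rx":0,"ry":0,"rz":-0.045,"jaw":-1},
    {"tx":21.6,"ty":-11.8,"tz":0.5,"rx":0,"ry":0,"rz":-0.097,"jaw":-1},
    {"tx":24.8,"ty":-13.3,"tz":0.5,"rx":0,"ry":0,"rz":-0.149,"jaw":-1},
    {"tx":28,"ty":-14.9,"tz":0.5,"rx":0,"ry":0,"rz":-0.202,"jaw":-1},
    {"tx":31.1,"ty":-16.7,"tz":0.5,"rx":0,"ry":0,"rz":-0.254,"jaw":-1},
    {"tx":34.1,"ty":-18.7,"tz":0.5,"rx":0,"ry":0,"rz":-0.306,"jaw":-1},
    {"tx":36.9,"ty":-20.8,"tz":0.5,"rx":0,"ry":0,"rz":-0.359,"jaw":-1},
    {"tx":39.7,"ty":-23.1,"tz":0.5,"rx":0,"ry":0,"rz":-0.411,"jaw":-1},
    {"tx":42.3,"ty":-25.5,"tz":0.5,"rx":0,"ry":0,"rz":-0.464,"jaw":-1}
  ]
}}

```text
time_s: 16.6
position: [0.5981, -0.1366, 0.0943]
tool_rot: [[0.853, 0.522, -0.003], [0.522, -0.853, 0.004], [-0.001, -0.005, -1.0]]
ft_force: [-4.4, 4.9, 4.8]
grip_width: -0.0001
```

```bash
python3 - <<'E'
from w import *
tq(); where(31.6); grab('wrist','w13'); balls('w13'); rows([(31.6-3*i,.017,.094) for i in range(1,9)])
E
```

```text
t 16.6 p [ 0.5981 -0.1366  0.0943] F [-4.39  4.86  4.81] |Fxy| 6.55 rxF 0.446 Mz -0.07 tot/70mm 5.4
along 65.9 off 17.8 yaw 31.4 finger ang 46.7
ball [363.8 263.4] 1612 30.5 0.0893
ball [523.6 375.6] 676 -40.8 0.091
[ 2.5 -2.8 -0.3] [-0.003 -0.002 -0.047] turn 2.7
[ 4.9 -5.5 -0.3] [-0.003 -0.002 -0.099] turn 5.7
[ 7.1 -8.2 -0.3] [-0.003 -0.002 -0.151] turn 8.7
[  9.2 -11.1  -0.3] [-0.004 -0.002 -0.204] turn 11.7
[ 11.1 -14.2  -0.3] [-0.004 -0.002 -0.256] turn 14.7
[ 12.9 -17.3  -0.3] [-0.004 -0.002 -0.308] turn 17.7
[ 14.5 -20.4  -0.3] [-0.004 -0.002 -0.361] turn 20.7
[ 15.9 -23.7  -0.3] [-0.004 -0.002 -0.413] turn 23.7
```

View pics/w13.png

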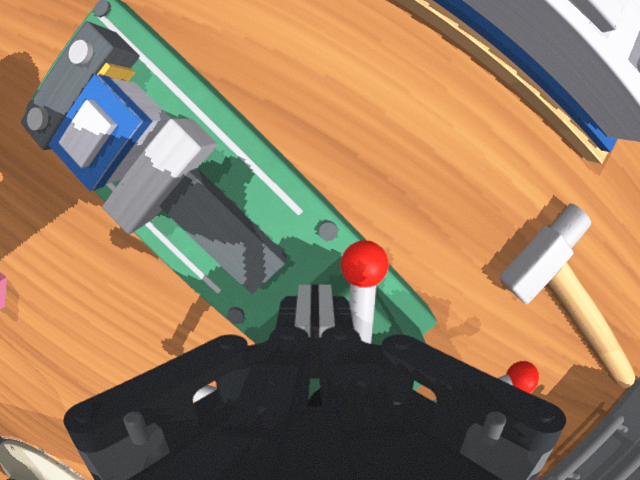

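About 83° turned in all. Still at friction level, so continuing.

Request:
{"name": "apply_moves", "arguments": {
  "plan": [
    {"tx":2.5,"ty":-2.8,"tz":0,"rx":0,"ry":0,"rz":-0.047,"jaw":-1},
    {"tx":4.9,"ty":-5.5,"tz":0,"rx":0,"ry":0,"rz":-0.099,"jaw":-1},
    {"tx":7.1,"ty":-8.2,"tz":0,"rx":0,"ry":0,"rz":-0.151,"jaw":-1},
    {"tx":9.2,"ty":-11.1,"tz":0,"rx":0,"ry":0,"rz":-0.204,"jaw":-1},
    {"tx":11.1,"ty":-14.2,"tz":0,"rx":0,"ry":0,"rz":-0.256,"jaw":-1},
    {"tx":12.9,"ty":-17.3,"tz":0,"rx":0,"ry":0,"rz":-0.308,"jaw":-1}
  ]
}}

```text
time_s: 17.25
position: [0.6111, -0.1532, 0.0944]
tool_rot: [[0.972, 0.234, -0.003], [0.234, -0.972, 0.006], [-0.002, -0.007, -1.0]]
ft_force: [-4.0, 5.8, 2.0]
grip_width: 0.0001
```

```bash
python3 - <<'E'
from w import *
tq(); where(13.6); grab('wrist','w14'); balls('w14'); rows([(13.6-3*i,.017,.094) for i in range(1,5)])
E
```

```text
t 17.25 p [ 0.6111 -0.1532  0.0944] F [-4.01  5.84  1.97] |Fxy| 7.09 rxF 0.482 Mz -0.052 tot/70mm 6.1
along 65.9 off 18.1 yaw 13.5 finger ang 29.0
ball [363.6 263.6] 1614 12.6 0.0895
ball [524.1 375.3] 694 -58.4 0.0913
[ 1.8 -3.7 -0.4] [-0.006 -0.003 -0.048] turn 2.8
[ 3.2 -7.  -0.4] [-0.006 -0.003 -0.1  ] turn 5.7
[  4.4 -10.3  -0.4] [-0.006 -0.002 -0.152] turn 8.7
[  5.5 -13.7  -0.4] [-0.006 -0.002 -0.205] turn 11.7
```

View pics/w14.png

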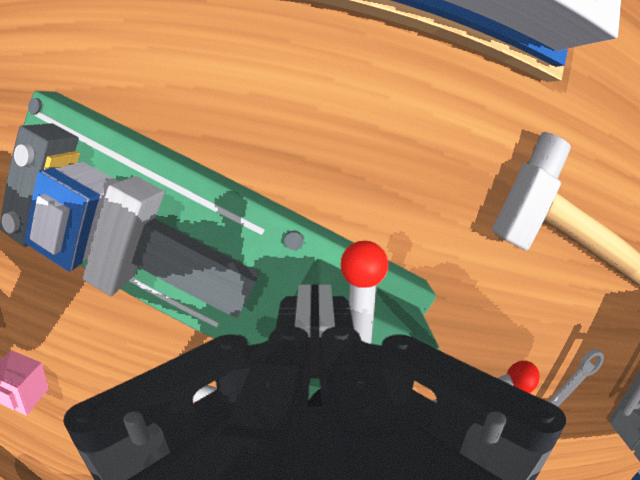

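Turned 101°. I'll change to the third spoke, now at 84.6°.

Request:
{"name": "apply_moves", "arguments": {
  "plan": [
    {"tx":-1.5,"ty":6,"tz":0,"rx":0,"ry":0,"rz":0,"jaw":-1},
    {"tx":-3.5,"ty":15,"tz":0,"rx":0,"ry":0,"rz":0,"jaw":-1},
    {"tx":-3.5,"ty":16,"tz":20,"rx":0,"ry":0,"rz":0,"jaw":-1},
    {"tx":-3.5,"ty":16,"tz":50,"rx":0,"ry":0,"rz":0,"jaw":-1},
    {"tx":-3.5,"ty":16,"tz":73,"rx":0,"ry":0,"rz":0,"jaw":-1},
    {"tx":-3.5,"ty":16,"tz":73,"rx":0,"ry":0,"rz":0,"jaw":-1}
  ]
}}

```text
time_s: 17.9
position: [0.6092, -0.1377, 0.1711]
tool_rot: [[0.973, 0.231, 0.004], [0.231, -0.973, 0.003], [0.004, -0.002, -1.0]]
ft_force: [-0.5, -0.4, -0.1]
grip_width: -0.0001
```

```bash
python3 - <<'E'
from w import *
tq(); where(12.6); rows([(12.6+8*i,.035,.168) for i in range(1,10)]+[(84.8,.035,.094)])
E
```

```text
t 17.9 p [ 0.6092 -0.1377  0.1711] F [-0.45 -0.36 -0.07] |Fxy| 0.58 rxF 0.001 Mz 0.033 tot/70mm 0.5
along 67.1 off 34.8 yaw 13.4 finger ang 40.0
[-8.4  7.4 -3.1] [-0.003  0.004  0.126] turn 7.2
[-16.7  13.7  -3.1] [-0.003  0.003  0.266] turn 15.2
[-25.8  18.9  -3.1] [-0.004  0.003  0.405] turn 23.2
[-35.5  22.7  -3.1] [-0.004  0.003  0.545] turn 31.2
[-45.6  25.1  -3.1] [-0.004  0.003  0.685] turn 39.2
[-56.   26.1  -3.1] [-0.004  0.002  0.824] turn 47.2
[-66.4  25.6  -3.1] [-0.004  0.002  0.964] turn 55.2
[-76.7  23.7  -3.1] [-0.005  0.002  1.103] turn 63.2
[-86.5  20.4  -3.1] [-0.005  0.001  1.243] turn 71.2
[-86.8  20.3 -77.1] [-0.005  0.001  1.247] turn 71.4
```

Request:
{"name": "apply_moves", "arguments": {
  "plan": [
    {"tx":-8.4,"ty":7.4,"tz":-2,"rx":0,"ry":0,"rz":0.126,"jaw":-1},
    {"tx":-16.7,"ty":13.7,"tz":-2,"rx":0,"ry":0,"rz":0.266,"jaw":-1},
    {"tx":-25.8,"ty":18.9,"tz":-2,"rx":0,"ry":0,"rz":0.405,"jaw":-1},
    {"tx":-35.5,"ty":22.7,"tz":-2,"rx":0,"ry":0,"rz":0.545,"jaw":-1},
    {"tx":-45.6,"ty":25.1,"tz":-2,"rx":0,"ry":0,"rz":0.685,"jaw":-1},
    {"tx":-56,"ty":26.1,"tz":-2,"rx":0,"ry":0,"rz":0.824,"jaw":-1},
    {"tx":-66.4,"ty":25.6,"tz":-2,"rx":0,"ry":0,"rz":0.964,"jaw":-1},
    {"tx":-76.7,"ty":23.7,"tz":-2,"rx":0,"ry":0,"rz":1.103,"jaw":-1},
    {"tx":-86.5,"ty":20.4,"tz":-2,"rx":-0.005,"ry":0.001,"rz":1.243,"jaw":-1},
    {"tx":-86.8,"ty":20.3,"tz":-2,"rx":-0.005,"ry":0.001,"rz":1.247,"jaw":-1}
  ]
}}

```text
time_s: 18.9
position: [0.5214, -0.1171, 0.1686]
tool_rot: [[0.089, 0.996, -0.001], [0.996, -0.089, 0.0], [0.0, -0.001, -1.0]]
ft_force: [-0.5, -0.6, -0.4]
grip_width: -0.0002
```

```bash
python3 - <<'E'
from w import *
tq(); where(84.6); grab('wrist','w15'); balls('w15')
E
```

```text
t 18.9 p [ 0.5214 -0.1171  0.1686] F [-0.49 -0.55 -0.41] |Fxy| 0.74 rxF 0.05 Mz -0.018 tot/70mm 0.5
along 66.1 off 36.2 yaw 84.9 finger ang 113.3
ball [377.7 215.3] 673 85.0 0.0893
ball [495.4 307.2] 411 12.4 0.0897
ball [234.3 310.9] 533 157.0 0.0906
```

View pics/w15.png

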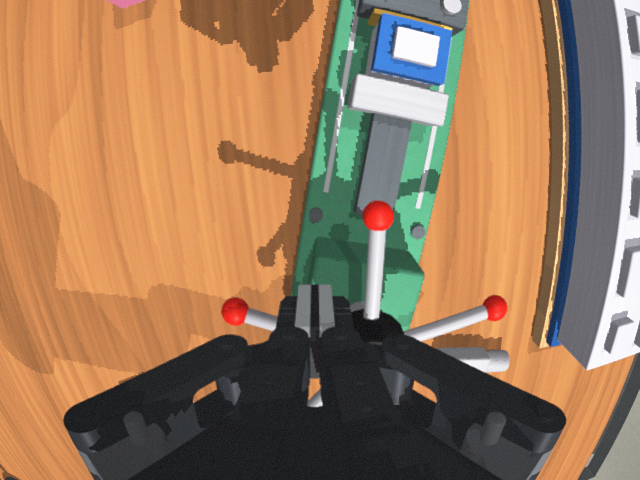

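The spoke ball is at (378,215) and the gap behind it is clear. Going down and approaching.

Request:
{"name": "apply_moves", "arguments": {
  "plan": [
    {"tx":0,"ty":0,"tz":-15,"rx":0,"ry":0,"rz":0,"jaw":-1},
    {"tx":0,"ty":0,"tz":-32,"rx":0,"ry":0,"rz":0,"jaw":-1},
    {"tx":0,"ty":0,"tz":-50,"rx":0,"ry":0,"rz":0,"jaw":-1},
    {"tx":0,"ty":0,"tz":-66,"rx":0,"ry":0,"rz":0,"jaw":-1},
    {"tx":0,"ty":0,"tz":-74,"rx":0,"ry":0,"rz":0,"jaw":-1},
    {"tx":0,"ty":0,"tz":-74,"rx":0,"ry":0,"rz":0,"jaw":-1}
  ]
}}

```text
time_s: 19.55
position: [0.5219, -0.1168, 0.0938]
tool_rot: [[0.095, 0.996, -0.002], [0.996, -0.095, 0.001], [0.001, -0.002, -1.0]]
ft_force: [0.2, 0.5, 0.5]
grip_width: 0.0003
```

```bash
python3 - <<'E'
from w import *
tq(); where(85); rows([(85,.028,.094),(85,.022,.094)]+[(85-3*i,.017,.094) for i in range(9)])
E
```

```text
t 19.55 p [ 0.5219 -0.1168  0.0938] F [0.2  0.51 0.47] |Fxy| 0.55 rxF -0.029 Mz 0.013 tot/70mm -0.2
along 66.7 off 35.3 yaw 84.6 finger ang 112.9
[ 7.2 -1.3  0.2] [-0.001 -0.002  0.008] turn 0.5
[13.2 -1.8  0.2] [-0.001 -0.002  0.008] turn 0.5
[18.2 -2.3  0.2] [-0.001 -0.002  0.008] turn 0.5
[21.7 -1.8  0.2] [-0.001 -0.002 -0.045] turn 2.6
[25.3 -1.5  0.2] [-0.001 -0.002 -0.097] turn 5.6
[28.8 -1.4  0.2] [-0.001 -0.002 -0.15 ] turn 8.6
[32.4 -1.4  0.2] [-0.002 -0.002 -0.202] turn 11.6
[36.  -1.7  0.2] [-0.002 -0.002 -0.254] turn 14.6
[39.5 -2.1  0.2] [-0.002 -0.002 -0.307] turn 17.6
[43.  -2.7  0.2] [-0.002 -0.002 -0.359] turn 20.6
[46.5 -3.5  0.2] [-0.002 -0.002 -0.411] turn 23.6
```

Request:
{"name": "apply_moves", "arguments": {
  "plan": [
    {"tx":7.2,"ty":-1.3,"tz":0,"rx":0,"ry":0,"rz":0,"jaw":-1},
    {"tx":13.2,"ty":-1.8,"tz":0,"rx":0,"ry":0,"rz":0,"jaw":-1},
    {"tx":18.2,"ty":-2.3,"tz":0,"rx":0,"ry":0,"rz":0,"jaw":-1},
    {"tx":21.7,"ty":-1.8,"tz":0,"rx":0,"ry":0,"rz":-0.045,"jaw":-1},
    {"tx":25.3,"ty":-1.5,"tz":0,"rx":0,"ry":0,"rz":-0.097,"jaw":-1},
    {"tx":28.8,"ty":-1.4,"tz":0,"rx":0,"ry":0,"rz":-0.15,"jaw":-1},
    {"tx":32.4,"ty":-1.4,"tz":0,"rx":0,"ry":0,"rz":-0.202,"jaw":-1},
    {"tx":36,"ty":-1.7,"tz":0,"rx":0,"ry":0,"rz":-0.254,"jaw":-1}
  ]
}}

```text
time_s: 20.35
position: [0.5572, -0.1184, 0.0941]
tool_rot: [[0.344, 0.939, -0.004], [0.939, -0.344, 0.002], [0.0, -0.005, -1.0]]
ft_force: [-6.7, 0.4, 4.2]
grip_width: 0.0001
```

```bash
python3 - <<'E'
from w import *
tq(); where(70); grab('wrist','w16'); balls('w16'); rows([(70-2*i,.017,.094) for i in range(1,9)])
a=cv2.imread('pics/w16.png')[0:230,200:480]; cv2.imwrite('pics/c16.png',cv2.resize(a,(730,600),interpolation=cv2.INTER_CUBIC))
E
```

```text
t 20.35 p [ 0.5572 -0.1184  0.0941] F [-6.74  0.42  4.23] |Fxy| 6.75 rxF 0.46 Mz 0.031 tot/70mm 7.0
along 65.9 off 17.7 yaw 69.9 finger ang 85.1
ball [364.4 262.9] 1684 69.2 0.0891
ball [523.5 375.6] 659 -2.3 0.0901
[ 2.5 -0.3 -0.1] [-0.002 -0.003 -0.03 ] turn 1.7
[ 4.9 -0.7 -0.1] [-0.002 -0.003 -0.065] turn 3.7
[ 7.2 -1.1 -0.1] [-0.002 -0.003 -0.1  ] turn 5.7
[ 9.5 -1.6 -0.1] [-0.002 -0.003 -0.135] turn 7.7
[11.8 -2.2 -0.1] [-0.002 -0.003 -0.17 ] turn 9.7
[14.1 -2.9 -0.1] [-0.002 -0.003 -0.205] turn 11.7
[16.4 -3.6 -0.1] [-0.002 -0.003 -0.239] turn 13.7
[18.6 -4.5 -0.1] [-0.002 -0.003 -0.274] turn 15.7
```

View pics/w16.png

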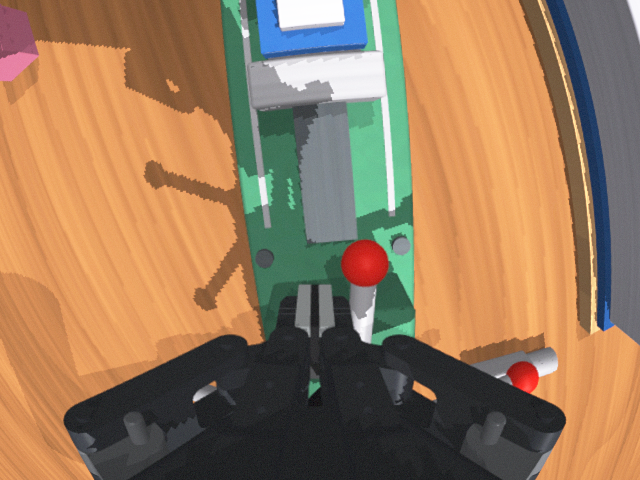

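About 117° turned. Smaller bites from here, reading the force each time.

Request:
{"name": "apply_moves", "arguments": {
  "plan": [
    {"tx":2.5,"ty":-0.3,"tz":0,"rx":0,"ry":0,"rz":-0.03,"jaw":-1},
    {"tx":4.9,"ty":-0.7,"tz":0,"rx":0,"ry":0,"rz":-0.065,"jaw":-1},
    {"tx":7.2,"ty":-1.1,"tz":0,"rx":0,"ry":0,"rz":-0.1,"jaw":-1},
    {"tx":9.5,"ty":-1.6,"tz":0,"rx":0,"ry":0,"rz":-0.135,"jaw":-1},
    {"tx":11.8,"ty":-2.2,"tz":0,"rx":0,"ry":0,"rz":-0.17,"jaw":-1}
  ]
}}

```text
time_s: 20.9
position: [0.5685, -0.1202, 0.0942]
tool_rot: [[0.502, 0.865, -0.006], [0.865, -0.502, 0.003], [-0.0, -0.007, -1.0]]
ft_force: [-8.1, 0.7, 2.4]
grip_width: 0.0
```

```bash
python3 - <<'E'
from w import *
tq(); where(60); grab('wrist','w17'); balls('w17'); rows([(60-2*i,.017,.094) for i in range(1,9)])
E
```

```text
t 20.9 p [ 0.5685 -0.1202  0.0942] F [-8.07  0.73  2.43] |Fxy| 8.11 rxF 0.546 Mz -0.07 tot/70mm 6.8
along 65.8 off 18.1 yaw 59.9 finger ang 75.4
ball [364.1 263.2] 1687 59.3 0.089
ball [524.2 375.7] 657 -12.3 0.0903
[ 3.  -0.9 -0.2] [-0.003 -0.006 -0.031] turn 1.8
[ 5.2 -1.7 -0.2] [-0.003 -0.006 -0.066] turn 3.8
[ 7.5 -2.5 -0.2] [-0.003 -0.006 -0.101] turn 5.8
[ 9.6 -3.5 -0.2] [-0.004 -0.006 -0.136] turn 7.8
[11.8 -4.4 -0.2] [-0.004 -0.006 -0.171] turn 9.8
[13.9 -5.5 -0.2] [-0.004 -0.006 -0.206] turn 11.8
[16.  -6.6 -0.2] [-0.004 -0.006 -0.24 ] turn 13.8
[18.1 -7.8 -0.2] [-0.004 -0.005 -0.275] turn 15.8
```

Request:
{"name": "apply_moves", "arguments": {
  "plan": [
    {"tx":3,"ty":-0.9,"tz":0,"rx":0,"ry":0,"rz":-0.031,"jaw":-1},
    {"tx":5.2,"ty":-1.7,"tz":0,"rx":0,"ry":0,"rz":-0.066,"jaw":-1},
    {"tx":7.5,"ty":-2.5,"tz":0,"rx":0,"ry":0,"rz":-0.101,"jaw":-1}
  ]
}}

```text
time_s: 21.25
position: [0.5753, -0.1224, 0.0942]
tool_rot: [[0.589, 0.808, -0.009], [0.808, -0.589, 0.005], [-0.002, -0.01, -1.0]]
ft_force: [-7.9, 1.5, 2.9]
grip_width: -0.0003
```

```bash
python3 - <<'E'
from w import *
tq(); where(54); grab('wrist','w18'); balls('w18'); rows([(54-i,.017,.094) for i in range(1,9)])
E
```

```text
t 21.25 p [ 0.5753 -0.1224  0.0942] F [-7.94  1.48  2.93] |Fxy| 8.08 rxF 0.543 Mz -0.027 tot/70mm 7.4
along 65.8 off 18.2 yaw 53.9 finger ang 69.4
ball [364.2 263.2] 1693 53.2 0.0891
ball [524.3 375.7] 678 -18.1 0.0904
[ 1.8 -0.8 -0.2] [-0.005 -0.009 -0.014] turn 1.0
[ 2.9 -1.3 -0.2] [-0.005 -0.009 -0.031] turn 1.9
[ 4.  -1.7 -0.2] [-0.005 -0.009 -0.049] turn 2.8
[ 5.1 -2.3 -0.2] [-0.005 -0.009 -0.066] turn 3.8
[ 6.1 -2.8 -0.2] [-0.005 -0.008 -0.084] turn 4.8
[ 7.2 -3.3 -0.2] [-0.005 -0.008 -0.101] turn 5.8
[ 8.2 -3.9 -0.2] [-0.005 -0.008 -0.118] turn 6.8
[ 9.3 -4.5 -0.2] [-0.005 -0.008 -0.136] turn 7.8
```

View pics/w18.png

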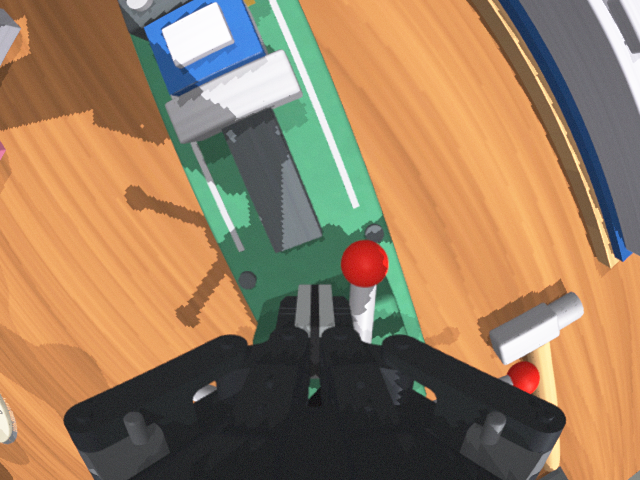

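Request:
{"name": "apply_moves", "arguments": {
  "plan": [
    {"tx":1.8,"ty":-0.8,"tz":0,"rx":0,"ry":0,"rz":-0.014,"jaw":-1},
    {"tx":2.9,"ty":-1.3,"tz":0,"rx":0,"ry":0,"rz":-0.031,"jaw":-1},
    {"tx":4,"ty":-1.7,"tz":0,"rx":0,"ry":0,"rz":-0.049,"jaw":-1}
  ]
}}

```text
time_s: 21.6
position: [0.5785, -0.1237, 0.0942]
tool_rot: [[0.63, 0.776, -0.012], [0.776, -0.63, 0.006], [-0.003, -0.013, -1.0]]
ft_force: [-7.5, 2.2, 1.6]
grip_width: 0.0001
```

```bash
python3 - <<'E'
from w import *
tq(); where(51); rows([(51-i,.017,.094) for i in range(1,5)])
E
```

```text
t 21.6 p [ 0.5785 -0.1237  0.0942] F [-7.45  2.15  1.65] |Fxy| 7.76 rxF 0.525 Mz -0.043 tot/70mm 6.9
along 65.8 off 18.3 yaw 50.9 finger ang 66.5
[ 2.2 -1.1 -0.2] [-0.006 -0.012 -0.016] turn 1.2
[ 3.3 -1.7 -0.2] [-0.006 -0.012 -0.034] turn 2.1
[ 4.3 -2.2 -0.2] [-0.007 -0.012 -0.051] turn 3.0
[ 5.4 -2.8 -0.2] [-0.007 -0.012 -0.069] turn 4.0
```

Request:
{"name": "apply_moves", "arguments": {
  "plan": [
    {"tx":1.2,"ty":-0.6,"tz":0,"rx":-0.003,"ry":-0.006,"rz":0,"jaw":-1},
    {"tx":2.2,"ty":-1.1,"tz":0,"rx":-0.005,"ry":-0.01,"rz":-0.016,"jaw":-1},
    {"tx":3.3,"ty":-1.7,"tz":0,"rx":-0.005,"ry":-0.01,"rz":-0.034,"jaw":-1}
  ]
}}

```text
time_s: 21.9
position: [0.5806, -0.1246, 0.0941]
tool_rot: [[0.657, 0.754, -0.006], [0.754, -0.657, 0.003], [-0.001, -0.006, -1.0]]
ft_force: [-6.5, 2.9, 1.7]
grip_width: -0.0001
```

```bash
python3 - <<'E'
from w import *
tq(); where(49); rows([(49-i,.017,.094) for i in range(1,5)])
E
```

```text
t 21.9 p [ 0.5806 -0.1246  0.0941] F [-6.48  2.9   1.66] |Fxy| 7.1 rxF 0.484 Mz -0.044 tot/70mm 6.3
along 65.7 off 18.4 yaw 48.9 finger ang 64.6
[ 2.2 -1.2 -0.1] [-0.003 -0.006 -0.016] turn 1.0
[ 3.3 -1.8 -0.1] [-0.003 -0.006 -0.034] turn 2.0
[ 4.3 -2.4 -0.1] [-0.003 -0.005 -0.051] turn 3.0
[ 5.4 -3.  -0.1] [-0.003 -0.005 -0.069] turn 4.0
```

Request:
{"name": "apply_moves", "arguments": {
  "plan": [
    {"tx":1.2,"ty":-0.7,"tz":0,"rx":-0.003,"ry":-0.006,"rz":0,"jaw":-1},
    {"tx":2.2,"ty":-1.2,"tz":0,"rx":-0.003,"ry":-0.006,"rz":-0.016,"jaw":-1},
    {"tx":3.3,"ty":-1.8,"tz":0,"rx":-0.003,"ry":-0.006,"rz":-0.034,"jaw":-1}
  ]
}}

```text
time_s: 22.2
position: [0.5827, -0.1257, 0.0941]
tool_rot: [[0.683, 0.731, -0.003], [0.731, -0.683, 0.001], [-0.001, -0.003, -1.0]]
ft_force: [-7.9, 2.6, 1.7]
grip_width: 0.0001
```

```bash
python3 - <<'E'
from w import *
tq(); where(47); grab('wrist','w19'); balls('w19'); rows([(47-i,.017,.094) for i in range(1,5)])
a=cv2.imread('pics/w19.png')[0:170,60:340]; cv2.imwrite('pics/c19.png',cv2.resize(a,(800,486),interpolation=cv2.INTER_CUBIC))
E
```

```text
t 22.2 p [ 0.5827 -0.1257  0.0941] F [-7.9   2.59  1.72] |Fxy| 8.31 rxF 0.56 Mz -0.036 tot/70mm 7.5
along 65.7 off 18.4 yaw 46.9 finger ang 62.6
ball [363.9 263.2] 1692 46.4 0.0891
ball [524.3 374.9] 692 -25.1 0.0905
[ 2.  -1.2 -0.1] [-0.001 -0.003 -0.016] turn 0.9
[ 3.  -1.8 -0.1] [-0.001 -0.003 -0.033] turn 1.9
[ 4.  -2.4 -0.1] [-0.001 -0.003 -0.05 ] turn 2.9
[ 5.1 -3.  -0.1] [-0.001 -0.003 -0.068] turn 3.9
```

View pics/c19.png

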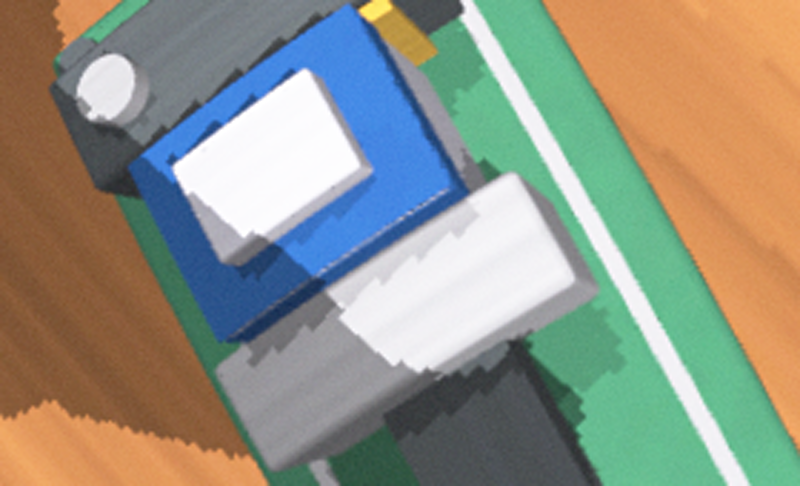

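The jaw now bears on the insert, which is close to the pad. Continuing in 2° bites.

Request:
{"name": "apply_moves", "arguments": {
  "plan": [
    {"tx":1,"ty":-0.6,"tz":0,"rx":-0.001,"ry":-0.003,"rz":0,"jaw":-1},
    {"tx":2,"ty":-1.2,"tz":0,"rx":-0.001,"ry":-0.003,"rz":-0.016,"jaw":-1},
    {"tx":3,"ty":-1.8,"tz":0,"rx":-0.001,"ry":-0.003,"rz":-0.033,"jaw":-1}
  ]
}}

```text
time_s: 22.55
position: [0.5848, -0.1269, 0.0941]
tool_rot: [[0.708, 0.707, -0.003], [0.707, -0.708, 0.002], [-0.001, -0.004, -1.0]]
ft_force: [-7.3, 2.5, 3.4]
grip_width: -0.0
```

```bash
python3 - <<'E'
from w import *
tq(); where(45); rows([(45-i,.017,.094) for i in range(1,5)])
E
```

```text
t 22.55 p [ 0.5848 -0.1269  0.0941] F [-7.27  2.51  3.35] |Fxy| 7.69 rxF 0.516 Mz -0.036 tot/70mm 6.9
along 65.7 off 18.3 yaw 45.0 finger ang 60.6
[ 2.1 -1.4 -0.1] [-0.002 -0.003 -0.017] turn 1.0
[ 3.1 -2.  -0.1] [-0.002 -0.003 -0.034] turn 2.0
[ 4.1 -2.7 -0.1] [-0.002 -0.003 -0.052] turn 3.0
[ 5.1 -3.3 -0.1] [-0.002 -0.003 -0.069] turn 4.0
```

Request:
{"name": "apply_moves", "arguments": {
  "plan": [
    {"tx":1.1,"ty":-0.7,"tz":0,"rx":-0.002,"ry":-0.003,"rz":0,"jaw":-1},
    {"tx":2.1,"ty":-1.4,"tz":0,"rx":-0.002,"ry":-0.003,"rz":-0.017,"jaw":-1},
    {"tx":3.1,"ty":-2,"tz":0,"rx":-0.002,"ry":-0.003,"rz":-0.034,"jaw":-1}
  ]
}}

```text
time_s: 22.85
position: [0.5868, -0.128, 0.0941]
tool_rot: [[0.732, 0.682, -0.004], [0.682, -0.732, 0.001], [-0.002, -0.004, -1.0]]
ft_force: [-8.5, 2.7, 2.5]
grip_width: -0.0003
```

```bash
python3 - <<'E'
from w import *
tq(); where(43); rows([(43-i,.017,.094) for i in range(1,5)])
E
```

```text
t 22.85 p [ 0.5868 -0.128   0.0941] F [-8.51  2.74  2.48] |Fxy| 8.94 rxF 0.593 Mz -0.053 tot/70mm 7.7
along 65.7 off 18.4 yaw 43.0 finger ang 58.6
[ 2.2 -1.5 -0.1] [-0.002 -0.004 -0.017] turn 1.0
[ 3.1 -2.1 -0.1] [-0.002 -0.004 -0.034] turn 2.0
[ 4.1 -2.8 -0.1] [-0.002 -0.004 -0.052] turn 3.0
[ 5.1 -3.5 -0.1] [-0.002 -0.004 -0.069] turn 4.0
```

Request:
{"name": "apply_moves", "arguments": {
  "plan": [
    {"tx":1.1,"ty":-0.7,"tz":0,"rx":-0.002,"ry":-0.004,"rz":0,"jaw":-1},
    {"tx":2.2,"ty":-1.5,"tz":0,"rx":-0.002,"ry":-0.004,"rz":-0.017,"jaw":-1},
    {"tx":2.2,"ty":-1.5,"tz":0,"rx":-0.002,"ry":-0.004,"rz":-0.017,"jaw":-1}
  ]
}}

```text
time_s: 23.15
position: [0.588, -0.1289, 0.0941]
tool_rot: [[0.744, 0.669, -0.003], [0.669, -0.744, 0.001], [-0.002, -0.003, -1.0]]
ft_force: [-7.2, 3.5, 2.7]
grip_width: 0.0001
```

```bash
python3 - <<'E'
from w import *
tq(); where(42); grab('wrist','w20'); balls('w20'); rows([(42-i,.017,.094) for i in range(1,5)])
E
```

```text
t 23.15 p [ 0.588  -0.1289  0.0941] F [-7.17  3.49  2.67] |Fxy| 7.97 rxF 0.54 Mz -0.002 tot/70mm 7.7
along 65.7 off 18.1 yaw 42.0 finger ang 57.4
ball [364.  263.2] 1656 41.2 0.0892
ball [523.9 375.2] 687 -30.2 0.0907
[ 1.9 -1.3 -0.1] [-0.001 -0.003 -0.017] turn 1.0
[ 2.9 -2.  -0.1] [-0.001 -0.003 -0.034] turn 2.0
[ 3.9 -2.7 -0.1] [-0.001 -0.003 -0.052] turn 3.0
[ 4.8 -3.4 -0.1] [-0.001 -0.003 -0.069] turn 4.0
```

Request:
{"name": "apply_moves", "arguments": {
  "plan": [
    {"tx":1,"ty":-0.7,"tz":0,"rx":-0.001,"ry":-0.003,"rz":0,"jaw":-1},
    {"tx":1.9,"ty":-1.3,"tz":0,"rx":-0.001,"ry":-0.003,"rz":-0.017,"jaw":-1},
    {"tx":2.9,"ty":-2,"tz":0,"rx":-0.001,"ry":-0.003,"rz":-0.034,"jaw":-1}
  ]
}}

```text
time_s: 23.5
position: [0.5898, -0.13, 0.0941]
tool_rot: [[0.766, 0.643, -0.004], [0.643, -0.766, 0.001], [-0.002, -0.003, -1.0]]
ft_force: [-6.9, 3.4, 2.8]
grip_width: -0.0003
```

```bash
python3 - <<'E'
from w import *
tq(); where(40); rows([(40-i,.017,.094) for i in range(1,5)])
E
```

```text
t 23.5 p [ 0.5898 -0.13    0.0941] F [-6.91  3.38  2.82] |Fxy| 7.7 rxF 0.519 Mz 0.006 tot/70mm 7.5
along 65.7 off 18.4 yaw 40.0 finger ang 55.6
[ 2.1 -1.5 -0.1] [-0.002 -0.003 -0.017] turn 1.0
[ 3.  -2.3 -0.1] [-0.002 -0.003 -0.035] turn 2.0
[ 4.  -3.  -0.1] [-0.002 -0.003 -0.052] turn 3.0
[ 4.9 -3.7 -0.1] [-0.002 -0.003 -0.07 ] turn 4.0
```

Request:
{"name": "apply_moves", "arguments": {
  "plan": [
    {"tx":1,"ty":-0.8,"tz":0,"rx":-0.002,"ry":-0.003,"rz":0,"jaw":-1},
    {"tx":2.1,"ty":-1.5,"tz":0,"rx":-0.002,"ry":-0.003,"rz":-0.017,"jaw":-1},
    {"tx":3,"ty":-2.3,"tz":0,"rx":-0.002,"ry":-0.003,"rz":-0.035,"jaw":-1}
  ]
}}

```text
time_s: 23.8
position: [0.5918, -0.1315, 0.0941]
tool_rot: [[0.789, 0.615, -0.004], [0.615, -0.789, 0.001], [-0.002, -0.003, -1.0]]
ft_force: [-6.5, 2.7, 2.8]
grip_width: -0.0002
```

```bash
python3 - <<'E'
from w import *
tq(); where(38); grab('wrist','w21'); balls('w21'); rows([(38-i,.017,.094) for i in range(1,5)])
a=cv2.imread('pics/w21.png')[0:170,40:320]; cv2.imwrite('pics/c21.png',cv2.resize(a,(800,486),interpolation=cv2.INTER_CUBIC))
E
```

```text
t 23.8 p [ 0.5918 -0.1315  0.0941] F [-6.48  2.73  2.76] |Fxy| 7.04 rxF 0.466 Mz -0.072 tot/70mm 5.6
along 65.7 off 18.3 yaw 37.9 finger ang 53.6
ball [363.6 263.1] 1634 37.4 0.0892
ball [524.3 374.9] 695 -34.1 0.0907
[ 1.9 -1.4 -0.1] [-0.001 -0.004 -0.015] turn 0.9
[ 2.8 -2.2 -0.1] [-0.001 -0.004 -0.033] turn 1.9
[ 3.7 -2.9 -0.1] [-0.001 -0.004 -0.05 ] turn 2.9
[ 4.6 -3.7 -0.1] [-0.001 -0.004 -0.068] turn 3.9
```

View pics/c21.png

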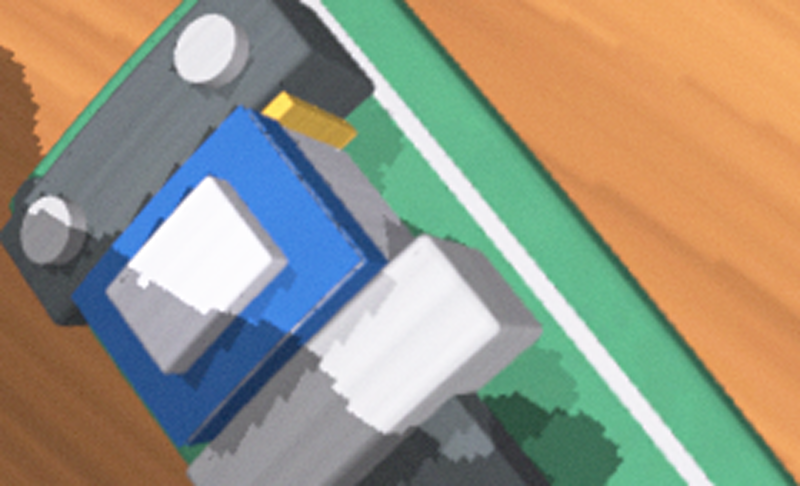

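Request:
{"name": "apply_moves", "arguments": {
  "plan": [
    {"tx":1,"ty":-0.7,"tz":0,"rx":-0.001,"ry":-0.004,"rz":0,"jaw":-1},
    {"tx":1.9,"ty":-1.4,"tz":0,"rx":-0.001,"ry":-0.004,"rz":-0.015,"jaw":-1},
    {"tx":2.8,"ty":-2.2,"tz":0,"rx":-0.001,"ry":-0.004,"rz":-0.033,"jaw":-1}
  ]
}}

```text
time_s: 24.15
position: [0.593, -0.1321, 0.094]
tool_rot: [[0.809, 0.587, -0.005], [0.587, -0.809, 0.004], [-0.002, -0.006, -1.0]]
ft_force: [-11.3, 9.0, 5.8]
grip_width: -0.0002
```

```bash
python3 - <<'E'
from w import *
tq(); where(36); rows([(36-i,.017,.094) for i in range(1,5)])
E
```

```text
t 24.15 p [ 0.593  -0.1321  0.094 ] F [-11.29   9.05   5.82] |Fxy| 14.47 rxF 0.989 Mz -0.07 tot/70mm 13.1
along 65.6 off 19.4 yaw 36.0 finger ang 52.4
[ 2.6 -2.4 -0. ] [-0.004 -0.005 -0.017] turn 1.0
[ 3.5 -3.2 -0. ] [-0.004 -0.005 -0.034] turn 2.0
[ 4.4 -4.  -0. ] [-0.004 -0.005 -0.052] turn 3.0
[ 5.3 -4.8 -0. ] [-0.004 -0.005 -0.069] turn 4.0
```

Nip reached: 13.1 N referred to 70 mm, inside the 11–16 N window. One more reading while holding.

```bash
python3 - <<'E'
from w import *
grab('wrist','w22'); tq(); balls('w22'); grab('side','s22'); tq()
E
```

```text
t 24.2 p [ 0.593  -0.1321  0.0941] F [-10.77   6.65   5.28] |Fxy| 12.66 rxF 0.861 Mz -0.06 tot/70mm 11.4
ball [362.1 263.1] 1661 36.4 0.0892
ball [525.9 373.3] 738 -35.4 0.0907
t 24.25 p [ 0.593  -0.1321  0.0941] F [-9.07  6.69  4.25] |Fxy| 11.27 rxF 0.771 Mz -0.027 tot/70mm 10.6
```

The force settles near 11 N, at the low end. I'll add a slight push to sit clearly inside the window.

Request:
{"name": "apply_moves", "arguments": {
  "plan": [
    {"tx":1.6,"ty":-1.7,"tz":0,"rx":-0.002,"ry":-0.004,"rz":0,"jaw":-1},
    {"tx":1.7,"ty":-2,"tz":0,"rx":-0.002,"ry":-0.004,"rz":0,"jaw":-1},
    {"tx":1.7,"ty":-2,"tz":0,"rx":-0.002,"ry":-0.004,"rz":0,"jaw":-1}
  ]
}}

```text
time_s: 24.55
position: [0.5929, -0.1321, 0.0941]
tool_rot: [[0.809, 0.588, -0.006], [0.588, -0.809, 0.005], [-0.002, -0.008, -1.0]]
ft_force: [-9.6, 7.2, 5.4]
grip_width: 0.0001
```

```bash
python3 - <<'E'
from w import *
tq(); where(36); grab('wrist','w23'); tq(); balls('w23')
E
```

```text
t 24.55 p [ 0.5929 -0.1321  0.0941] F [-9.56  7.25  5.41] |Fxy| 12.0 rxF 0.82 Mz -0.041 tot/70mm 11.1
along 65.5 off 19.4 yaw 36.0 finger ang 52.5
t 24.6 p [ 0.5929 -0.1321  0.0941] F [-9.95  7.52  4.66] |Fxy| 12.48 rxF 0.853 Mz -0.028 tot/70mm 11.8
ball [362.3 263.1] 1667 36.3 0.0892
ball [526.  373.6] 739 -35.4 0.0907
```

Request:
{"name": "apply_moves", "arguments": {
  "plan": [
    {"tx":1.8,"ty":-2.1,"tz":0,"rx":-0.003,"ry":-0.005,"rz":0,"jaw":-1},
    {"tx":2,"ty":-2.4,"tz":0,"rx":-0.004,"ry":-0.006,"rz":0,"jaw":-1},
    {"tx":2,"ty":-2.4,"tz":0,"rx":-0.004,"ry":-0.006,"rz":0,"jaw":-1}
  ]
}}

```text
time_s: 24.9
position: [0.593, -0.1322, 0.0941]
tool_rot: [[0.809, 0.588, -0.005], [0.588, -0.809, 0.005], [-0.001, -0.007, -1.0]]
ft_force: [-10.3, 9.0, 5.3]
grip_width: 0.0001
```

```bash
python3 - <<'E'
from w import *
tq(); where(36); grab('wrist','w24'); tq(); balls('w24')
E
```

```text
t 24.9 p [ 0.593  -0.1322  0.0941] F [-10.33   9.05   5.3 ] |Fxy| 13.73 rxF 0.936 Mz -0.049 tot/70mm 12.7
along 65.5 off 19.3 yaw 36.0 finger ang 52.4
t 24.95 p [ 0.593  -0.1322  0.0941] F [-11.18   9.25   5.19] |Fxy| 14.51 rxF 0.991 Mz -0.04 tot/70mm 13.6
ball [362.2 263.1] 1658 36.3 0.0892
ball [525.7 373.7] 735 -35.4 0.0906
```

A steady 13 N. Stopping there; I'll back off, rise and move clear.

Request:
{"name": "apply_moves", "arguments": {
  "plan": [
    {"tx":-1,"ty":1.4,"tz":0,"rx":0,"ry":0,"rz":0,"jaw":-1},
    {"tx":-5,"ty":7,"tz":0,"rx":0,"ry":0,"rz":0,"jaw":-1},
    {"tx":-9.4,"ty":13,"tz":0,"rx":0,"ry":0,"rz":0,"jaw":-1},
    {"tx":-9.4,"ty":13,"tz":15,"rx":0,"ry":0,"rz":0,"jaw":-1},
    {"tx":-9.4,"ty":13,"tz":45,"rx":0,"ry":0,"rz":0,"jaw":-1},
    {"tx":-9.4,"ty":13,"tz":85,"rx":0,"ry":0,"rz":0,"jaw":-1},
    {"tx":-9.4,"ty":13,"tz":125,"rx":0,"ry":0,"rz":0,"jaw":-1},
    {"tx":-9.4,"ty":25,"tz":150,"rx":0,"ry":0,"rz":0.1,"jaw":-1},
    {"tx":-9.4,"ty":50,"tz":150,"rx":0,"ry":0,"rz":0.2,"jaw":-1},
    {"tx":-9.4,"ty":75,"tz":150,"rx":0,"ry":0,"rz":0.3,"jaw":-1},
    {"tx":-9.4,"ty":75,"tz":150,"rx":0,"ry":0,"rz":0.4,"jaw":-1},
    {"tx":-9.4,"ty":75,"tz":150,"rx":0,"ry":0,"rz":0.4,"jaw":-1}
  ]
}}

```text
time_s: 26.15
position: [0.5835, -0.0564, 0.2443]
tool_rot: [[0.514, 0.858, -0.006], [0.858, -0.514, 0.002], [-0.001, -0.007, -1.0]]
ft_force: [-0.0, 0.6, 0.7]
grip_width: -0.0001
```

```bash
python3 - <<'E'
from w import *
tq(); grab('wrist','w25'); grab('scene','sc25'); grab('side','s25'); balls('w25'); balls('sc25')
E
```

```text
t 26.15 p [ 0.5835 -0.0564  0.2443] F [-0.01  0.63  0.66] |Fxy| 0.63 rxF 0.021 Mz -0.036 tot/70mm -0.2
ball [403.5 274.2] 313 36.6 0.0892
ball [277.  300.2] 183 109.4 0.0921
ball [452.2 354. ] 54 -32.1 0.0915
ball [217.1 281.4] 17 -107.6 0.0907
ball [250.2 305.1] 17 -35.6 0.0907
```

View pics/w25.png

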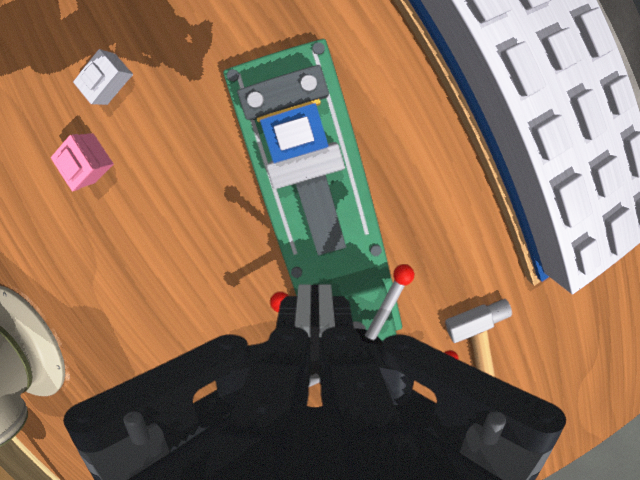

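View pics/sc25.png

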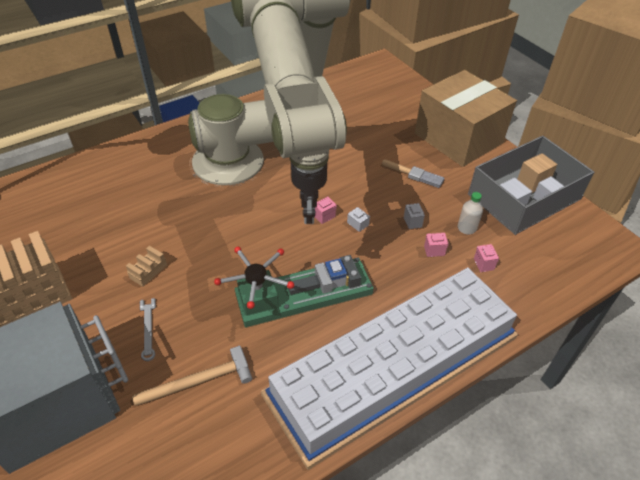

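View pics/s25.png

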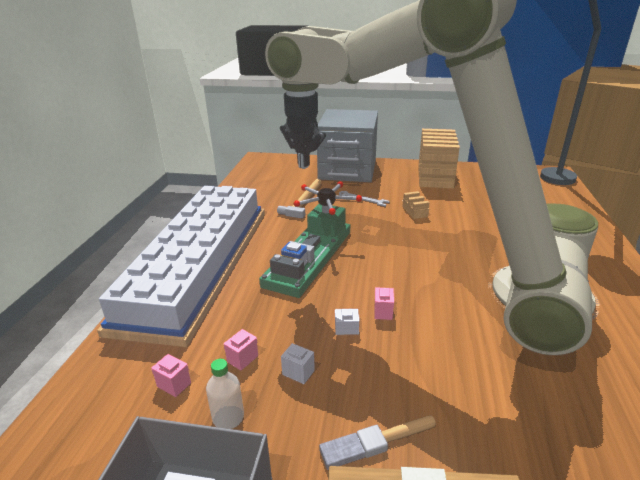

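Wheel ball at 36.6° against 36.3° under load, so it has not run back. The bystanders are where they were. One last check of insert against pad and jaw.

```bash
python3 - <<'E'
from h import *
a=cv2.imread('pics/w25.png')[35:215,215:375]; cv2.imwrite('pics/c25.png',cv2.resize(a,(533,600),interpolation=cv2.INTER_CUBIC))
E
```

```text
(no output)
```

View pics/c25.png

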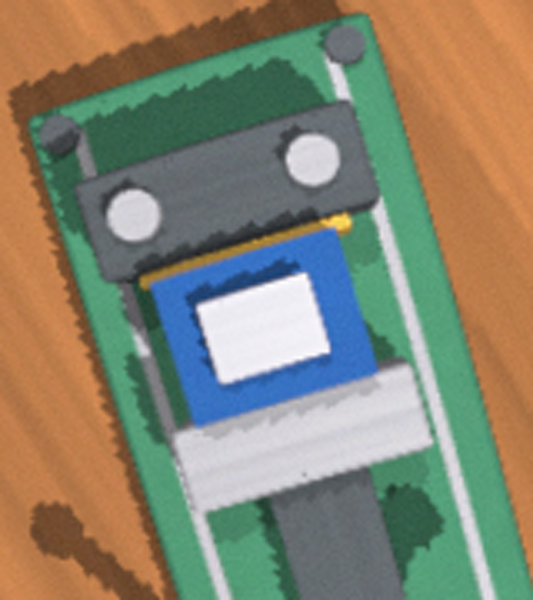

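The insert stands square, flush to the pad, with an equal 10–12 px of pad showing on each side, and the jaw bears flat on it. Handing in.

```bash
python3 - <<'E'
from rig import env
print(env.close_job())
E
```

```text
the job is handed in; nothing more can be done
None
```

The insert is nipped firmly against the brass pad, and the job was handed in at about 26 s of the 72 s allowed.

**What I did:** I set the blue-banded insert upright on the bed, midway along the jaws, and let go once the force showed it was seated. I then turned the wheel clockwise by three spokes in turn, about 149° in all, until the nip.

**Last checks:**
- **Push at the nip:** it held steady at about 13 N referred to 70 mm. The highest horizontal force I read was 14.5 N, but I only had readings at the end of each move.
- **After backing off:** the wheel stayed put, with the ball at 36.6° against 36.3° under load. The insert looked square, centred and flush to the pad, and the other things on the bench looked undisturbed.

**What went wrong:**
- **First push missed:** the closed fingers rode over the top of a spoke, with about 3 N upward force and no turning. The visible fingertips ended roughly 20 mm short of the nominal tool point. I backed off and went about 19 mm lower, and the pushes then worked.
- **Nip took two tries:** the reading settled from 13 N to about 11 N at first, so I pushed slightly more to reach the steady 13 N.

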